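Assemble spotlights from the drying rack

TASK

Assemble one spotlight in the nest for every red housing hanging on the drying rack: set a white lens cup fully home in a pocket, stand an LED module in the cup with its orange stem upwards, then lift a housing up and off its hook by its bracket and seat it level on the cup's rim. The paint is fresh, so never set or drop a housing on the bench or tip it over; leave the rest of the things on the bench where they are, and let go of every lamp.

Things in the scene. Friction and masses are not known exactly. Their poses are not given: they have to be found in the camera images.
- nest: assembly nest, fixed: dark steel plate 100 x 310 x 18 mm lying on the bench, long side along its y axis, with a row of three round pockets 105 mm apart; origin under its centre
- nest_hole0 (a point): centre of the mouth of nest pocket 0 (plate top, 18 mm above the bench): round, 68 mm wide, 12 mm deep, flat floor, 2 mm chamfer
- nest_hole1 (a point): centre of the mouth of nest pocket 1 (plate top, 18 mm above the bench): round, 68 mm wide, 12 mm deep, flat floor, 2 mm chamfer
- nest_hole2 (a point): centre of the mouth of nest pocket 2 (plate top, 18 mm above the bench): round, 68 mm wide, 12 mm deep, flat floor, 2 mm chamfer
- rack: drying rack, fixed: steel rail at height 190 mm on two uprights 330 mm apart, with three hooks 115 mm apart along its y; the prongs point along its -x axis, towards the robot; origin on the bench under the middle of the rail. Nothing stands above the hooks. A hung housing must be raised 17 to 28 mm (higher, its top meets the prongs), then drawn 80 mm along the rack's -x; then it is free
- hook0 (a point): hook 0 of the rack: two level round prongs, 8 mm thick, at y +26 and -26 mm from this point (44 mm free between them), reaching from the rail along the rack's -x. This point: midway between the prongs, level with their upper side (194 mm high), 90 mm out from the rail, where the ends turn up; the tips end 8 mm farther out and 13 mm higher
- hook1 (a point): hook 1 of the rack: two level round prongs, 8 mm thick, at y +26 and -26 mm from this point (44 mm free between them), reaching from the rail along the rack's -x. This point: midway between the prongs, level with their upper side (194 mm high), 90 mm out from the rail, where the ends turn up; the tips end 8 mm farther out and 13 mm higher
- hook2 (a point): hook 2 of the rack: two level round prongs, 8 mm thick, at y +26 and -26 mm from this point (44 mm free between them), reaching from the rail along the rack's -x. This point: midway between the prongs, level with their upper side (194 mm high), 90 mm out from the rail, where the ends turn up; the tips end 8 mm farther out and 13 mm higher
- cup0: white opal lens cup, open upwards, standing on the bench: 64 mm outside, 36 mm high, wall 4 mm (56 mm inside), floor 4 mm; origin at the centre of its underside. 24 mm of it stand above the nest plate when it is home in a pocket. One of three alike, any may be used
- cup1: white opal lens cup, open upwards, standing on the bench: 64 mm outside, 36 mm high, wall 4 mm (56 mm inside), floor 4 mm; origin at the centre of its underside. 24 mm of it stand above the nest plate when it is home in a pocket. One of three alike, any may be used
- cup2: white opal lens cup, open upwards, standing on the bench: 64 mm outside, 36 mm high, wall 4 mm (56 mm inside), floor 4 mm; origin at the centre of its underside. 24 mm of it stand above the nest plate when it is home in a pocket. One of three alike, any may be used
- led0: LED module standing on the bench: aluminium disc 50 mm across, 8 mm thick, with the round orange driver stem on top, 22 mm across, up to 54 mm above the underside; origin at the centre of the underside, z up the stem. In a cup its disc stands on the cup's floor and the stem rises 22 mm above the cup's rim: hold it by that part of the stem. One of three alike, any may be used
- led1: LED module standing on the bench: aluminium disc 50 mm across, 8 mm thick, with the round orange driver stem on top, 22 mm across, up to 54 mm above the underside; origin at the centre of the underside, z up the stem. In a cup its disc stands on the cup's floor and the stem rises 22 mm above the cup's rim: hold it by that part of the stem. One of three alike, any may be used
- led2: LED module standing on the bench: aluminium disc 50 mm across, 8 mm thick, with the round orange driver stem on top, 22 mm across, up to 54 mm above the underside; origin at the centre of the underside, z up the stem. In a cup its disc stands on the cup's floor and the stem rises 22 mm above the cup's rim: hold it by that part of the stem. One of three alike, any may be used
- top0: red housing: inverted cup 64 mm wide, 34 high, hollow below (56 wide, 29 deep); 4 lugs reach 6 mm below its edge into the lens cup (2 mm free). U-bracket above: legs at y +-36, crossbar along y (74 long, 10 wide, 8 high) centred 80 mm above the origin, 42 mm clear below it. Origin: centre of the lower edge, z up. Hangs on a hook by the bar, x along the rack's x. None if absent
- top1: red housing: inverted cup 64 mm wide, 34 high, hollow below (56 wide, 29 deep); 4 lugs reach 6 mm below its edge into the lens cup (2 mm free). U-bracket above: legs at y +-36, crossbar along y (74 long, 10 wide, 8 high) centred 80 mm above the origin, 42 mm clear below it. Origin: centre of the lower edge, z up. Hangs on a hook by the bar, x along the rack's x. None if absent
- top2: red housing: inverted cup 64 mm wide, 34 high, hollow below (56 wide, 29 deep); 4 lugs reach 6 mm below its edge into the lens cup (2 mm free). U-bracket above: legs at y +-36, crossbar along y (74 long, 10 wide, 8 high) centred 80 mm above the origin, 42 mm clear below it. Origin: centre of the lower edge, z up. Hangs on a hook by the bar, x along the rack's x. None if absent
- dish: round stainless steel dish of small white clips, 120 mm across, 26 mm high; loose, not part of the job; origin at the centre of its underside
- driver: screwdriver with blue handle, 190 mm long, lying flat; loose, not part of the job; origin at the centre of its underside
- spool: green spool of solder wire standing on its flange, 60 mm across, 44 mm high; loose, not part of the job; origin at the centre of its underside
- flux: amber bottle with red cap, 44 mm across, 100 mm high; loose, not part of the job; origin at the centre of its underside
- tape: yellow roll of tape lying flat, 90 mm across, 22 mm high; loose, not part of the job; origin at the centre of its underside
- carton: small closed cardboard carton 90 x 130 x 55 mm; loose, not part of the job; origin at the centre of its underside

How it is judged:
By the outcome, as a careful person would: the job done as asked, in the order asked, and still so for the second after the job is handed in, with the robot touching nothing.
Of top0, top1, top2 only 2 to 3 are there at a start; the rules pass over those that are not, and their reading is None.
At some moment in a run one of cup0, cup1, cup2, led0, led1, led2 may be knocked a few centimetres aside while the robot is not near it.
It also fails if it takes over 210 s, if anything falls off the work surface, if the arm or the gripper's body presses on something with over 40 N, if the wrist force passes 120 N, or if a joint passes its speed limit or range.

ROBOT

A 6-joint arm with a two-finger parallel gripper is mounted at the origin on the work surface. World frame = base frame: x ahead of the robot, y to its left, z up, the work surface at z = 0. Lengths are in m, angles in rad, forces in N, time in s.
With the tool pointing down it reaches from about 0.375 to 0.9 m from the base axis. Payload 3.1 kg.
Tool frame: the origin (TCP) lies at the very end of the fingers, on their centre line; the grasp point (between the pads) lies 19 mm behind it; z points along the fingers, y is the direction in which the jaws open and shut (so a half turn about z gives the same grasp; the last joint's range is limited). The gripper opens to 87 mm and grips with 3 to 60 N. Pads are 19 mm wide; open, the fingers measure 117 mm over their backs; the gripper's body (75 mm by 190 mm) begins 51 mm behind the grasp point.
Start: joints at [-1.431, 0.527, 1.433, -0, 1.181, -0.178], TCP at [0.195, -0.594, 0.191] pointing down, gripper open.
Joint ranges: [-3.08, 3.08], [-0.75, 2.2], [0.22, 2.44], [-1.43, 4.57], [0, 2.65], [-2.85, 2.85]. Speed limits (rad/s): [2.79, 2.79, 3.14, 3.14, 3.14, 3.14].

INTERFACE

Orientations are given as a unit quaternion [x, y, z, w].
In Python, from rig import robot, optics gives the robot as it stands.
- The arm moves only by the shell command python3 -m inch 'ROWS' [FORCE]. ROWS is JSON, a list of rows, each an object of numbers: "ax", "ay", "az": the turn, a rotation vector about the tool's x, y, z in rad; "dx", "dy", "dz": the shift along the tool's x, y, z in mm; "gripper": the opening in per cent of the stroke, from 0 (shut) to 100 (fully open). In form: [{"ax": .., "ay": .., "az": .., "dx": .., "dy": .., "dz": .., "gripper": ..}, ...]. A call has 1 to 8 rows; each row shifts and turns the commanded pose from where the row before left it, along the tool's axes as they then stand; what a row does not reach is not made up. A row lasts 1/10 s, in which the tool goes at most 50 mm and 8.59 degrees, less where a joint would pass 70% of its speed; a pose out of reach is approached as far as the arm can. A call with a gripper value outside its range is refused whole. The fingers move at their own pace and stop on an object; FORCE is the grip in N (left out, the last holds). Time passes only in rows, so rows that do not move let the fingers close. It gives the time, the measured TCP pose, the force and the opening at its end, in the units of the state.
- robot.get_obs(): the state, without advancing time (a new reading comes with each control period).
- optics.camera(name): name is "scene" or "top" or "wrist"; returns a dict with "img" (384x512x3 uint8, red, green, blue), "depth" (384x512 float32, m along the optical axis (not along the pixel's ray), 0 where there is no reading), "camera_matrix" (3x3 intrinsics, pixels), "position" and "attitude" of the camera in the world. Camera axes: x right, y up, looking along -z (the intrinsics and any distortion apply to the point x, -y, -z); pixel columns grow to the right and rows downward; lengths in m; the calibration is good to about 2 mm. A picture is of the moment at which its call begins.
- robot.hand_in(): hands the job in, once; it reports no verdict.
The state is a dict: "time": time; "q": joint angles; "joint_velocities": joint speeds; "joint_torque": joint torques, N m; "position": TCP position; "tool_rot": TCP orientation; "ft_force": force on the tool from outside, world axes, zero at the start; "moment": the same for the moment, N m; "grip_width": finger opening in m.
Only numpy, scipy, OpenCV 4.12 (cv2) and the standard library are available. Lean on these libraries where they do the work, as an engineer would, in place of code of your own. Each camera call takes 0.05 s, during which the arm holds its last target.

## Working session

There is one attempt and no reset: what is moved stays moved. The work goes in short steps, Python scripts to look and compute and a shell command to move; the robot and the scene stay as the last step left them, time stands still between calls to the robot, and variables do not carry over. Pictures are saved under pics/ and viewed, and the job is handed in when it is done.

```bash
ls -la; mkdir -p pics
python3 - <<'E'
from rig import robot, optics
import cv2,numpy as np
o=robot.get_obs();print(o)
for n in ["scene","top","wrist"]:
    c=optics.camera(n)
    cv2.imwrite(f"pics/{n}0.png",c["img"][:,:,::-1]);print(n,c["camera_matrix"],c["position"],c["attitude"],[k for k in c])
E
```

```text
total 12
drwxr-xr-x  3 agent agent 4096 Dec  7 14:04 .
drwxr-xr-x 23 root  root  4096 Dec  7 14:04 ..
drwxr-xr-x  2 agent agent 4096 Dec  7 14:04 pics
{'time': 0.0, 'q': array([-1.43147675e+00,  5.28454078e-01,  1.43388473e+00,  2.01678146e-05,
        1.18135545e+00, -1.78509307e-01]), 'joint_velocities': array([-0.00107904, -0.00075187,  0.00012548, -0.00032145,  0.00058091,
       -0.00141282]), 'joint_torque': array([-7.44853514e-04, -4.40044534e+01, -1.76598448e+01,  6.32855971e-02,
        5.84554696e-02, -1.44779478e-04]), 'position': array([ 0.19523471, -0.59290806,  0.1900847 ]), 'tool_rot': array([ 9.87399713e-01,  1.58242543e-01,  2.99119982e-05, -1.05041612e-03]), 'ft_force': array([-0.03415491,  0.56568136, -0.05233329]), 'moment': array([-0.0475182 ,  0.03400129,  0.0399536 ]), 'grip_width': 0.08676257320583404}
scene [[371.5471355    0.         257.00236141]
 [  0.         371.5471355  188.4928562 ]
 [  0.           0.           1.        ]] [ 1.2085725  -0.09952882  0.94480207] [0.24457928 0.23535472 0.63757411 0.69158397] ['img', 'depth', 'camera_matrix', 'position', 'attitude']
top [[376.69485782   0.         261.23339073]
 [  0.         376.69485782 192.13584431]
 [  0.           0.           1.        ]] [ 0.36611529 -0.07968652  1.16097691] [-0.06684345  0.06590425  0.70741136 -0.70054105] ['img', 'depth', 'camera_matrix', 'position', 'attitude']
wrist [[335.97778856   0.         262.65773576]
 [  0.         335.97778856 187.35690035]
 [  0.           0.           1.        ]] [ 0.26614547 -0.57051699  0.38497074] [-0.11030781  0.08133997 -0.58077715  0.80244246] ['img', 'depth', 'camera_matrix', 'position', 'attitude']
```

View pics/scene0.png

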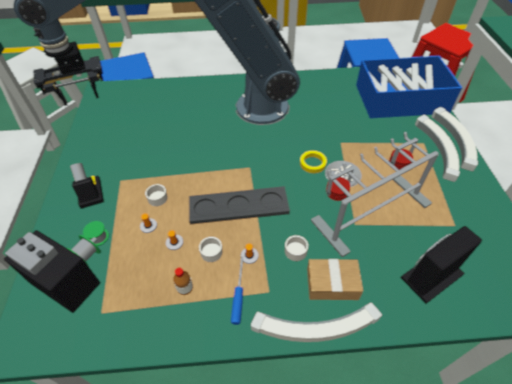

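View pics/top0.png

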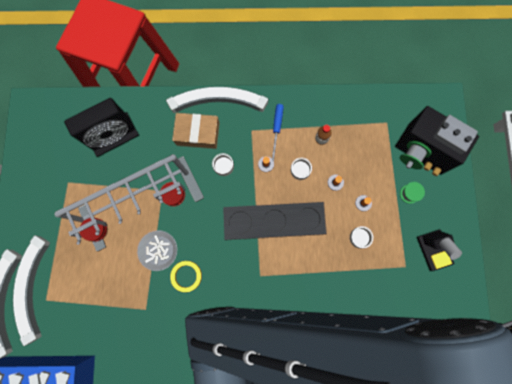

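View pics/wrist0.png

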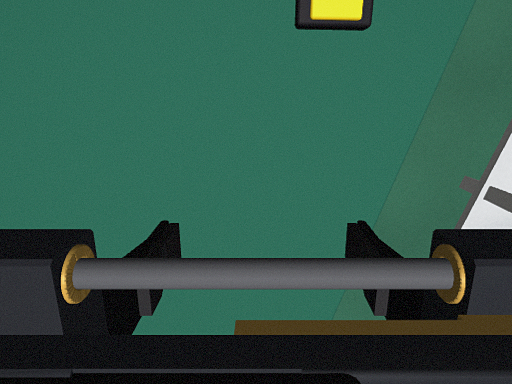

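```bash
cat > h.py <<'E'
from rig import robot, optics
import cv2,numpy as np
from scipy.spatial.transform import Rotation as R
def cam(n,save=None,crop=None,k=1):
    c=optics.camera(n); im=c["img"]; d=c["depth"]; K=c["camera_matrix"]
    v,u=np.mgrid[0:384,0:512]
    P=np.stack([(u-K[0,2])/K[0,0]*d,-(v-K[1,2])/K[1,1]*d,-d],-1)
    W=R.from_quat(c["attitude"]).apply(P.reshape(-1,3)).reshape(P.shape)+c["position"]
    W[d==0]=np.nan
    if save:
        o=im[:,:,::-1]
        if crop: o=o[crop[1]:crop[3],crop[0]:crop[2]]
        cv2.imwrite(f"pics/{save}.png",cv2.resize(o,None,fx=k,fy=k,interpolation=cv2.INTER_CUBIC))
    return im,W,c
def proj(c,p):
    K=c["camera_matrix"];q=R.from_quat(c["attitude"]).inv().apply(np.asarray(p)-c["position"])
    return np.array([K[0,2]+K[0,0]*q[...,0]/-q[...,2],K[1,2]-K[1,1]*q[...,1]/-q[...,2]]).T
def circ(p):
    A=np.c_[2*p,np.ones(len(p))];s=np.linalg.lstsq(A,(p**2).sum(1),rcond=None)[0]
    return s[:2],np.sqrt(s[2]+s[0]**2+s[1]**2)
E
python3 - <<'E'
from h import *
im,W,c=cam("top","top1",(40,80,480,300),1.8)
hsv=cv2.cvtColor(im,cv2.COLOR_RGB2HSV);z=W[...,2]
print("bench z",np.nanmedian(z[120:300,10:500]))
def blobs(m,name,mn=8):
    n,l,s,ce=cv2.connectedComponentsWithStats(m.astype(np.uint8))
    for i in range(1,n):
        if s[i,4]>=mn:
            p=W[l==i];p=p[~np.isnan(p[:,0])]
            print(name,s[i,4],ce[i].round(),"med",np.median(p,0).round(3),"min",p.min(0).round(3),"max",p.max(0).round(3))
H,S,V=[hsv[...,i].astype(int) for i in range(3)]
reg=np.zeros(H.shape,bool);reg[80:310,40:480]=1
blobs(reg&(H<22)&(H>8)&(S>180)&(V>120)&(z>.03),"orange")
blobs(reg&(S<40)&(V>190)&(z>.028)&(z<.045),"white",20)
blobs(reg&((H<8)|(H>172))&(S>120)&(z>.05),"red",10)
blobs(reg&(V<75)&(z>.01)&(z<.026),"dark",200)
E
```

```text
bench z 0.0007734141734012656
orange 12 [265. 161.] med [ 0.672 -0.092  0.053] min [ 0.666 -0.098  0.05 ] max [ 0.683 -0.089  0.058]
orange 11 [336. 180.] med [ 0.61  -0.306  0.053] min [ 0.605 -0.311  0.046] max [ 0.621 -0.302  0.058]
white 878 [217.  96.] med [0.897 0.061 0.032] min [ 0.855 -0.1    0.028] max [0.925 0.219 0.041]
white 22 [309. 167.] med [ 0.656 -0.229  0.035] min [ 0.629 -0.233  0.031] max [ 0.683 -0.214  0.039]
white 28 [295. 170.] med [ 0.644 -0.179  0.035] min [ 0.626 -0.208  0.031] max [ 0.681 -0.172  0.039]
white 72 [361. 237.] med [ 0.442 -0.372  0.036] min [ 0.412 -0.408  0.03 ] max [ 0.472 -0.347  0.04 ]
white 22 [ 41. 243.] med [0.433 0.577 0.033] min [0.422 0.571 0.029] max [0.442 0.584 0.037]
red 45 [326. 128.] med [ 0.759 -0.273  0.1  ] min [ 0.749 -0.282  0.065] max [ 0.779 -0.264  0.104]
red 34 [167. 185.] med [0.581 0.179 0.152] min [0.572 0.165 0.149] max [0.589 0.194 0.155]
red 274 [173. 197.] med [0.547 0.161 0.151] min [0.526 0.133 0.13 ] max [0.574 0.191 0.196]
red 27 [ 86. 221.] med [0.484 0.394 0.151] min [0.476 0.382 0.061] max [0.497 0.447 0.155]
red 286 [ 93. 233.] med [0.451 0.373 0.151] min [0.433 0.344 0.127] max [0.473 0.409 0.186]
dark 269 [117. 142.] med [0.749 0.375 0.013] min [0.706 0.313 0.01 ] max [0.813 0.45  0.026]
dark 570 [288. 215.] med [ 0.527 -0.16   0.018] min [ 0.446 -0.268  0.01 ] max [ 0.548 -0.029  0.026]
dark 269 [428. 252.] med [ 0.399 -0.573  0.021] min [ 0.343 -0.622  0.01 ] max [ 0.45  -0.55   0.026]
```

View pics/top1.png

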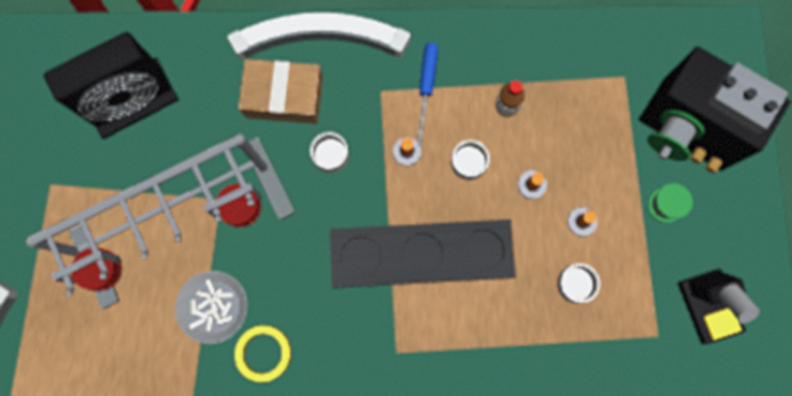

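```bash
cat >> h.py <<'E'
def ortho(im,c,z,x0,x1,y0,y1,res=0.001):
    # image rows: x descending, cols: y descending (top view look)
    xs=np.arange(x1,x0,-res);ys=np.arange(y1,y0,-res)
    X,Y=np.meshgrid(xs,ys,indexing='ij');q=proj(c,np.stack([X,Y,0*X+z],-1).reshape(-1,3)).reshape(X.shape+(2,)).astype(np.float32)
    return cv2.remap(im,q[...,0],q[...,1],cv2.INTER_CUBIC)
E
python3 - <<'E'
from h import *
im,W,c=cam("top")
o=ortho(im,c,.018,.43,.62,-.33,.01)
m=(o.max(-1)<80).astype(np.uint8);m=cv2.morphologyEx(m,cv2.MORPH_OPEN,np.ones((9,9)))
ct=max(cv2.findContours(m,0,1)[0],key=cv2.contourArea);r=cv2.minAreaRect(ct)
print("nest",.62-r[0][1]*.001,.01-r[0][0]*.001,r)
for nm,(x,y) in dict(cA=(.655,-.2),cB=(.442,-.375),cC=(.675,.03)).items():
    o=ortho(im,c,.036,x-.06,x+.06,y-.06,y+.06)
    m=((o.min(-1)>150)).astype(np.uint8);ct=max(cv2.findContours(m,0,1)[0],key=cv2.contourArea)
    (a,b),rr=cv2.minEnclosingCircle(ct);e=cv2.fitEllipse(ct);print(nm,x+.06-b*.001,y+.06-a*.001,rr,x+.06-e[0][1]*.001,y+.06-e[0][0]*.001,e)
# LED stems: orange
for nm,(x,y) in dict(lA=(.672,-.092),lB=(.61,-.306),lC=(.56,-.37)).items():
    o=ortho(im,c,.054,x-.05,x+.05,y-.05,y+.05)
    h=cv2.cvtColor(o,cv2.COLOR_RGB2HSV);m=((h[...,0]<22)&(h[...,1]>170)&(h[...,2]>150)).astype(np.uint8)
    cv2.imwrite(f"pics/{nm}.png",cv2.resize(o[:,:,::-1],None,fx=3,fy=3))
    ct=max(cv2.findContours(m,0,1)[0],key=cv2.contourArea);e=cv2.minEnclosingCircle(ct);print(nm,x+.05-e[0][1]*.001,y+.05-e[0][0]*.001,e)
# housings
z=W[...,2]
hsv=cv2.cvtColor(im,cv2.COLOR_RGB2HSV)
for nm,(x,y) in dict(R=(.55,.165),L=(.455,.377)).items():
    red=((hsv[...,0]<8)|(hsv[...,0]>172))&(hsv[...,1]>120)&(abs(W[...,0]-x)<.07)&(abs(W[...,1]-y)<.07)
    p=W[red&(abs(z-.151)<.004)][:,:2].astype(np.float32);print(nm,len(p),cv2.minEnclosingCircle(p))
p=W[(abs(z-.19)<.012)&(W[...,0]>.35)&(W[...,0]<.75)&(W[...,1]>.05)&(W[...,1]<.6)]
np.save("rack.npy",p);print(len(p))
# rail: points at z .19
im2=np.zeros((400,600),np.uint8)
for q in p: im2[int((.75-q[0])*1000),int((.6-q[1])*1000)]=255
cv2.imwrite("pics/rack.png",im2)
E
```

```text
nest 0.49548925018310547 -0.12842897033691406 ((138.42897033691406, 124.51074981689453), (97.3916015625, 280.8821105957031), 87.72754669189453)
cA 0.657200294494629 -0.20296475219726565 33.425025939941406 0.6570149841308595 -0.20284450149536135 ((62.84450149536133, 57.985015869140625), (64.84015655517578, 65.25592803955078), 113.82020568847656)
cB 0.44233691787719726 -0.37795483016967774 33.32278060913086 0.44240039062500003 -0.3779478302001953 ((62.94783020019531, 59.599609375), (64.7390365600586, 65.5374984741211), 172.29283142089844)
cC 0.6723043479919435 0.040086956024169916 32.841156005859375 0.6722031898498536 0.04004790115356445 ((49.95209884643555, 62.796810150146484), (63.5508918762207, 64.66554260253906), 143.86949157714844)
lA 0.674909091949463 -0.09384848403930664 ((51.84848403930664, 47.09090805053711), 9.277036666870117)
lB 0.6136337585449219 -0.31059554290771485 ((54.595542907714844, 46.366241455078125), 9.76508903503418)
lC 0.5487391319274904 -0.393159423828125 ((73.159423828125, 61.260868072509766), 9.975754737854004)
R 262 ((0.5574262738227844, 0.16633594036102295), 0.0322144478559494)
L 249 ((0.46155214309692383, 0.37811073660850525), 0.03228999674320221)
1487
```

View pics/rack.png

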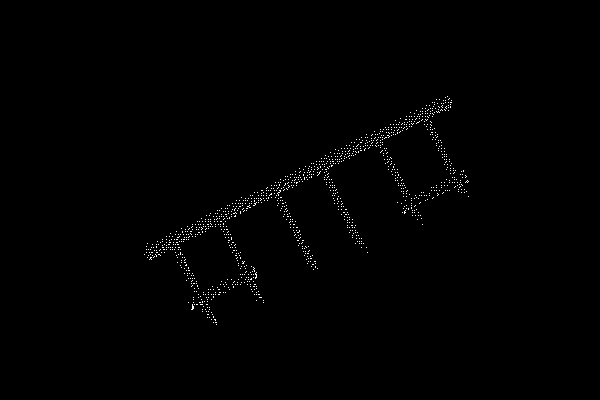

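```bash
cat > at.py <<'E'
import sys
from h import *
def at():
    o=robot.get_obs();r=R.from_quat(o["tool_rot"]);M=r.as_matrix()
    print("t %.1f pos"%o["time"],(o["position"]*1000).round(1),"yaw %.4f tilt %.4f"%(np.arctan2(M[1,0],M[0,0]),np.arccos(-M[2,2])),"tool x",M[:,0].round(4),"z",M[:,2].round(4),"F",o["ft_force"].round(1),"grip",round(o["grip_width"]*1000,1));return o,M
def to(x,y,z):
    "shift in tool axes (mm) to world target (m)"
    o,M=at();print("shift",(M.T@(np.array([x,y,z])-o["position"])*1000).round(1))
if __name__=="__main__":
    a=[float(v) for v in sys.argv[1:]]
    to(*a) if a else at()
E
python3 -m inch '[{"az":0.106},{"az":0.106},{"az":0.106},{"dx":40,"dy":-30},{"dx":40,"dy":-30},{"dx":40,"dy":-30},{"dx":40,"dy":-30},{"dx":30,"dy":-30}]'
python3 - <<'E'
from h import *
im,W,c=cam("top","top2")
o=ortho(im,c,.018,.40,.60,-.33,.07)
cv2.imwrite("pics/nest.png",cv2.resize(o[:,:,::-1],None,fx=2,fy=2))
m=(o.max(-1)<80).astype(np.uint8);m=cv2.morphologyEx(m,cv2.MORPH_OPEN,np.ones((9,9)))
ct=max(cv2.findContours(m,0,1)[0],key=cv2.contourArea);r=cv2.minAreaRect(ct)
print("nest",.60-r[0][1]*.001,.07-r[0][0]*.001,r)
E
python3 at.py .442 -.378 .15
```

```text
nest 0.49499337768554685 -0.11703178405761719 ((187.0317840576172, 105.00662231445312), (97.42059326171875, 303.70172119140625), 87.74542236328125)
t 0.3 pos [ 195.3 -593.4  190.7] yaw 0.3178 tilt 0.0007 tool x [9.499e-01 3.125e-01 1.000e-04] z [-1.e-04  7.e-04 -1.e+00] F [ 0.8  0.2 -0.1] grip 86.8
shift [ 301.7 -127.5   40.8]invalid input
```

```bash
python3 -m inch '[{"ax":0,"ay":0,"az":0.106,"dx":0,"dy":0,"dz":0,"gripper":100},{"ax":0,"ay":0,"az":0.106,"dx":0,"dy":0,"dz":0,"gripper":100},{"ax":0,"ay":0,"az":0.106,"dx":0,"dy":0,"dz":0,"gripper":100}]'; python3 at.py .442 -.378 .15
```

```text
time: 0.6
position: [0.1953, -0.5936, 0.191]
tool_rot: [1.0, -0.002, -0.0, -0.0]
ft_force: [0.1, 0.3, -0.2]
grip_width: 0.0868
t 0.6 pos [ 195.3 -593.6  191. ] yaw -0.0046 tilt 0.0002 tool x [ 1.     -0.0046 -0.    ] z [-0.e+00  2.e-04 -1.e+00] F [ 0.1  0.3 -0.2] grip 86.8
shift [ 245.7 -216.7   41. ]
```

```bash
python3 -m inch '[{"ax":0,"ay":0,"az":0,"dx":35,"dy":-31,"dz":0,"gripper":100},{"ax":0,"ay":0,"az":0,"dx":35,"dy":-31,"dz":0,"gripper":100},{"ax":0,"ay":0,"az":0,"dx":35,"dy":-31,"dz":0,"gripper":100},{"ax":0,"ay":0,"az":0,"dx":35,"dy":-31,"dz":0,"gripper":100},{"ax":0,"ay":0,"az":0,"dx":35,"dy":-31,"dz":0,"gripper":100},{"ax":0,"ay":0,"az":0,"dx":35,"dy":-31,"dz":0,"gripper":100},{"ax":0,"ay":0,"az":0,"dx":35,"dy":-31,"dz":0,"gripper":100}]'; python3 at.py .442 -.378 .15
python3 - <<'E'
from h import *
im,W,c=cam("wrist","w1")
import scipy
print(c["position"],R.from_quat(c["attitude"]).as_matrix().round(3))
print(robot.get_obs()["position"])
E
```

```text
time: 1.3
position: [0.4416, -0.3753, 0.1912]
tool_rot: [1.0, -0.0, 0.0, 0.0]
ft_force: [0.4, -0.2, -0.1]
grip_width: 0.087
t 1.3 pos [ 441.6 -375.3  191.2] yaw -0.0004 tilt 0.0003 tool x [ 1.e+00 -4.e-04  2.e-04] z [ 2.e-04 -2.e-04 -1.e+00] F [ 0.4 -0.2 -0.1] grip 87.0
shift [ 0.4  2.6 41.2]
[ 0.51616117 -0.3757599   0.38596032] [[-0.001  0.962  0.272]
 [-1.    -0.001 -0.   ]
 [-0.    -0.272  0.962]]
[ 0.44667738 -0.36950441  0.19122171]
```

View pics/w1.png

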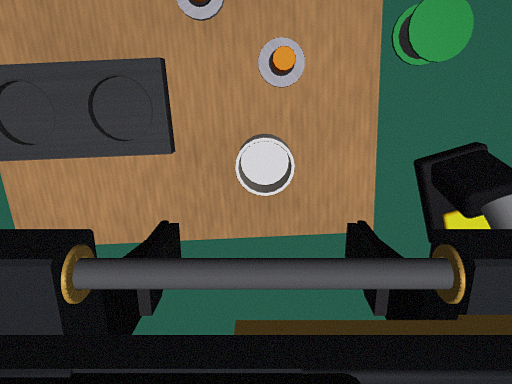

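```bash
cat >> h.py <<'E'
def cupfit(im,c,x,y,z=.036,w=.05,thr=150,inv=False):
    o=ortho(im,c,z,x-w,x+w,y-w,y+w,.0005)
    m=((o.min(-1)>thr)).astype(np.uint8);ct=max(cv2.findContours(m,0,1)[0],key=cv2.contourArea);h=cv2.convexHull(ct)
    e=cv2.fitEllipse(h);print("cup",round(x+w-e[0][1]*.0005,4),round(y+w-e[0][0]*.0005,4),"d",np.round(np.array(e[1])*.5,1))
def ledfit(im,c,x,y,z=.054,w=.035):
    o=ortho(im,c,z,x-w,x+w,y-w,y+w,.0005)
    h=cv2.cvtColor(o,cv2.COLOR_RGB2HSV);m=((h[...,0]>8)&(h[...,0]<22)&(h[...,1]>170)&(h[...,2]>190)).astype(np.uint8)
    ct=max(cv2.findContours(m,0,1)[0],key=cv2.contourArea);e=cv2.fitEllipse(cv2.convexHull(ct));print("led",round(x+w-e[0][1]*.0005,4),round(y+w-e[0][0]*.0005,4),"d",np.round(np.array(e[1])*.5,1))
E
python3 - <<'E'
from h import *
im,W,c=cam("wrist")
print(robot.get_obs()["position"],c["position"])
cupfit(im,c,.442,-.378)
ledfit(im,c,.549,-.393)
o=ortho(im,c,.018,.44,.56,-.29,-.10,.0005)
cv2.imwrite("pics/p1.png",cv2.resize(o[:,:,::-1],None,fx=2,fy=2))
g=ortho(im,c,.02,.44,.56,-.29,-.10,.0005)
E
```

```text
[ 0.4439695  -0.37213935  0.19109378] [ 0.52040809 -0.37043189  0.3863306 ]
cup 0.4399 -0.3776 d [63.  63.2]
led 0.547 -0.3953 d [20.3 20.5]
```

View pics/p1.png

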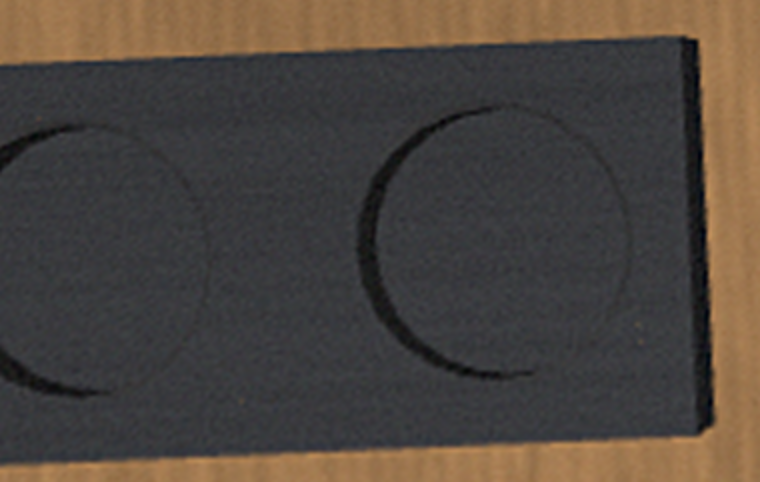

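```bash
python3 -m inch '[{"ax":0,"ay":0,"az":0,"dx":0,"dy":0,"dz":0,"gripper":100},{"ax":0,"ay":0,"az":0,"dx":0,"dy":0,"dz":0,"gripper":100},{"ax":0,"ay":0,"az":0,"dx":0,"dy":0,"dz":0,"gripper":100}]'
python3 - <<'E'
from h import *
im,W,c=cam("wrist")
print(robot.get_obs()["position"],c["position"])
cupfit(im,c,.442,-.378)
ledfit(im,c,.549,-.393)
o=ortho(im,c,.018,.44,.56,-.29,-.10,.0005)
cv2.imwrite("pics/p2.png",cv2.resize(o[:,:,::-1],None,fx=2,fy=2))
print(c["position"]-robot.get_obs()["position"])
E
python3 at.py .4399 -.3777 .15
```

```text
time: 1.7
position: [0.4394, -0.3779, 0.191]
tool_rot: [1.0, -0.001, -0.0, 0.0]
ft_force: [-0.2, 0.3, -1.0]
grip_width: 0.0871
[ 0.43931849 -0.37792624  0.191014  ] [ 0.51400298 -0.37847314  0.38577189]
cup 0.4398 -0.3776 d [63.1 63.2]
led 0.5471 -0.3952 d [20.3 20.5]
[ 0.07468449 -0.00054691  0.19475789]
t 1.8 pos [ 439.3 -377.9  191. ] yaw -0.0025 tilt 0.0002 tool x [ 1.0e+00 -2.5e-03 -2.0e-04] z [-2.e-04 -1.e-04 -1.e+00] F [ 0.2 -0.4 -1.1] grip 87.1
shift [ 0.6 -0.2 41. ]
```

View pics/p2.png

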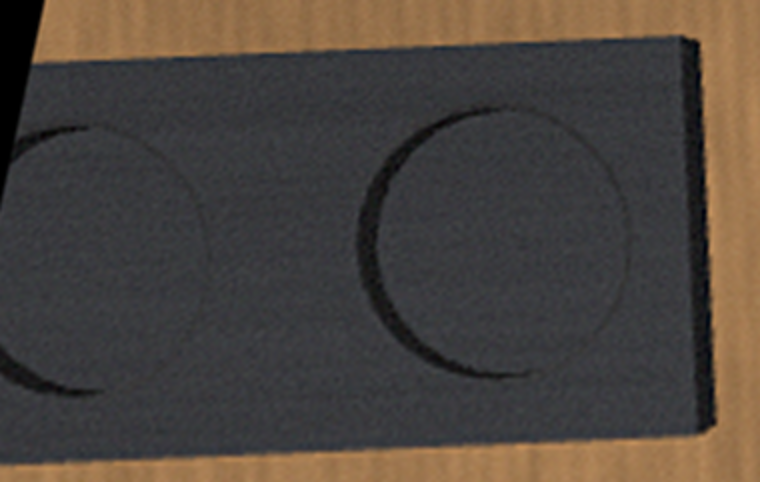

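```bash
python3 -m inch '[{"ax":0,"ay":0,"az":0,"dx":0,"dy":0,"dz":40,"gripper":100},{"ax":0,"ay":0,"az":0,"dx":0,"dy":0,"dz":45,"gripper":100},{"ax":0,"ay":0,"az":0,"dx":0,"dy":0,"dz":40,"gripper":100},{"ax":0,"ay":0,"az":0,"dx":0,"dy":0,"dz":30,"gripper":100},{"ax":0,"ay":0,"az":0,"dx":0,"dy":0,"dz":15,"gripper":100},{"ax":0,"ay":0,"az":0,"dx":0,"dy":0,"dz":6,"gripper":100},{"ax":0,"ay":0,"az":0,"dx":0,"dy":0,"dz":0,"gripper":100},{"ax":0,"ay":0,"az":0,"dx":0,"dy":0,"dz":0,"gripper":100}]'; python3 at.py .4399 -.3777 .015
```

```text
time: 2.55
position: [0.4406, -0.3778, 0.0159]
tool_rot: [1.0, -0.001, 0.001, 0.001]
ft_force: [0.2, 0.1, 0.9]
grip_width: 0.0869
t 2.5 pos [ 440.6 -377.8   15.9] yaw -0.0010 tilt 0.0018 tool x [ 1.     -0.001   0.0011] z [ 0.0011 -0.0014 -1.    ] F [0.2 0.1 0.9] grip 86.9
shift [-0.7 -0.1  0.9]
```

```bash
python3 -m inch '[{"ax":0,"ay":0,"az":0,"dx":0,"dy":0,"dz":1,"gripper":0},{"ax":0,"ay":0,"az":0,"dx":0,"dy":0,"dz":0,"gripper":0},{"ax":0,"ay":0,"az":0,"dx":0,"dy":0,"dz":0,"gripper":0},{"ax":0,"ay":0,"az":0,"dx":0,"dy":0,"dz":0,"gripper":0},{"ax":0,"ay":0,"az":0,"dx":0,"dy":0,"dz":0,"gripper":0}]' 25; python3 -m inch '[{"ax":0,"ay":0,"az":0,"dx":0,"dy":0,"dz":-10,"gripper":0},{"ax":0,"ay":0,"az":0,"dx":0,"dy":0,"dz":-30,"gripper":0},{"ax":0,"ay":0,"az":0,"dx":0,"dy":0,"dz":-30,"gripper":0},{"ax":0,"ay":0,"az":0,"dx":0,"dy":0,"dz":-10,"gripper":0},{"ax":0,"ay":0,"az":0,"dx":0,"dy":0,"dz":0,"gripper":0}]'
python3 - <<'E'
from h import *
from at import at
cam("wrist","w3");at()
E
```

```text
time: 3.05
position: [0.4405, -0.3767, 0.0143]
tool_rot: [1.0, -0.0, 0.0, 0.0]
ft_force: [0.6, 0.4, 1.0]
grip_width: 0.0555
time: 3.55
position: [0.4414, -0.3778, 0.0961]
tool_rot: [1.0, -0.0, 0.001, 0.002]
ft_force: [0.3, -0.8, -0.1]
grip_width: 0.0151
t 3.6 pos [ 440.5 -376.9   94.6] yaw -0.0001 tilt 0.0013 tool x [ 1.e+00 -1.e-04  8.e-04] z [ 8.e-04 -1.e-03 -1.e+00] F [-0.2  0.5 -0. ] grip 11.0
```

View pics/w3.png

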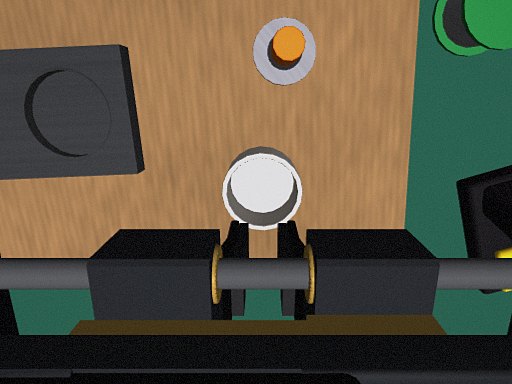

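Run:
```python
from h import *
im,W,c=cam("wrist")
for x in (.44,.46,.48):
  cupfit(im,c,x,-.378,w=.06)
v=[p for p in [(262,190),(262,215),(262,160)]]
for u in v: print(u,W[u[1],u[0]])
print(proj(c,np.array([[.4399,-.3776,.036]])),c["position"],robot.get_obs()["position"])
im,W,c=cam("scene","s3",(60,150,260,320),4)
im,W,c=cam("top");cupfit(im,c,.442,-.378)
```

```text
cup 0.4402 -0.3776 d [62.3 63.4]
cup 0.4402 -0.3776 d [62.3 63.4]
cup 0.4399 -0.3776 d [63.  63.3]
(262, 190) [ 0.43248702 -0.376653    0.00535982]
(262, 215) [ 0.4122208  -0.37664372  0.01379983]
(262, 160) [ 0.45929377 -0.37667959  0.00525558]
[[263.14396888 191.80720802]] [ 0.51495346 -0.37710272  0.28946168] [ 0.43997149 -0.37621541  0.093624  ]Traceback (most recent call last):
  File "<stdin>", line 9, in <module>
  File "h.py", line 28, in cupfit
    m=((o.min(-1)>thr)).astype(np.uint8);ct=max(cv2.findContours(m,0,1)[0],key=cv2.contourArea);h=cv2.convexHull(ct)
                                            ~~~^^^^^^^^^^^^^^^^^^^^^^^^^^^^^^^^^^^^^^^^^^^^^^^^
ValueError: max() iterable argument is empty
```

View pics/s3.png

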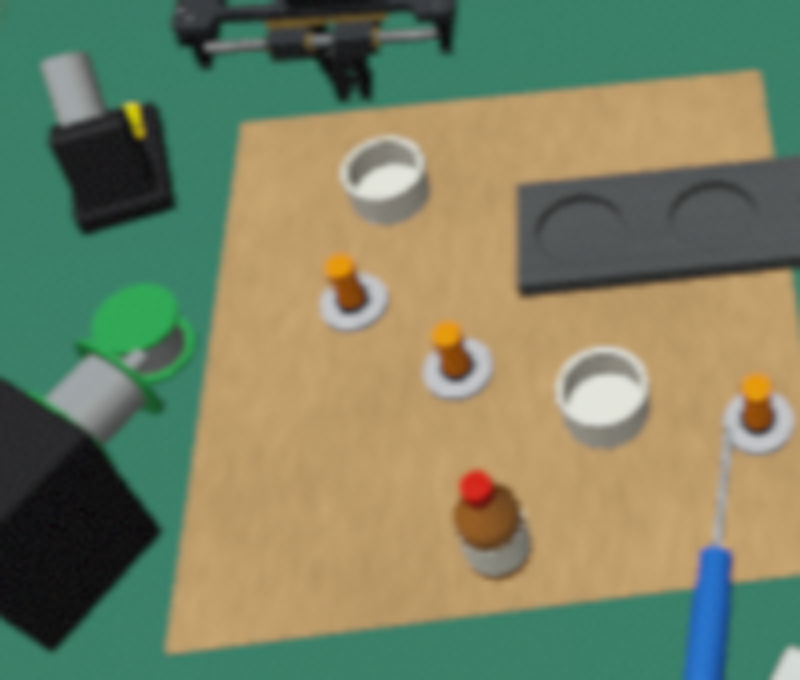

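Run:
```python
from h import *
o=robot.get_obs();p=o["position"]
im,W,c=cam("scene")
print(p,proj(c,p[None]), "crop",(proj(c,p[None])-[60,150])*4, (proj(c,np.array([[.44,-.3777,.036]]))-[60,150])*4)
# finger points
m=(im.max(-1)<60)&(W[...,2]>.05)&(W[...,2]<.2)&(abs(W[...,1]+.377)<.06)&(W[...,0]<.6)&(W[...,0]>.3)
q=W[m];i=np.argsort(q[:,2])[:25];print(q[i].round(3)); print(np.argwhere(m)[i][:5])
print(np.linalg.norm(p[:2]))
```

```text
[ 0.43958538 -0.37577114  0.09270873] [[151.50335397 179.64784199]] crop [[366.01341586 118.59136797]] [[380.10921114 166.10468385]]
[[ 0.448 -0.377  0.128]
 [ 0.448 -0.38   0.128]
 [ 0.45  -0.371  0.129]
 [ 0.449 -0.383  0.129]
 [ 0.447 -0.371  0.131]
 [ 0.447 -0.373  0.131]
 [ 0.449 -0.376  0.133]
 [ 0.444 -0.376  0.133]
 [ 0.448 -0.385  0.133]
 [ 0.45  -0.378  0.135]
 [ 0.443 -0.376  0.135]
 [ 0.452 -0.38   0.137]
 [ 0.448 -0.378  0.137]
 [ 0.448 -0.384  0.138]
 [ 0.454 -0.365  0.138]
 [ 0.449 -0.38   0.138]
 [ 0.45  -0.371  0.138]
 [ 0.451 -0.366  0.139]
 [ 0.448 -0.371  0.14 ]
 [ 0.452 -0.368  0.141]
 [ 0.449 -0.368  0.141]
 [ 0.45  -0.376  0.143]
 [ 0.45  -0.379  0.143]
 [ 0.451 -0.364  0.143]
 [ 0.45  -0.382  0.144]]
[[174 148]
 [174 147]
 [174 150]
 [174 146]
 [173 150]]
0.5783072363567586
```

Run:
```python
from h import *
im,W,c=cam("wrist","w4")
for v in range(216,320,8): print(v,[ (W[v,u]-robot.get_obs()["position"]).round(3).tolist() if W[v,u,0]==W[v,u,0] else 0 for u in (240,290)])
o=robot.get_obs();print(o["position"],o["q"],o["joint_torque"],o["grip_width"])
```

```text
216 [[-0.02, 0.018, -0.055], [-0.02, -0.022, -0.056]]
224 [[-0.041, 0.021, -0.09], [-0.041, -0.025, -0.091]]
232 [[0.038, 0.006, 0.109], [0.038, -0.008, 0.11]]
240 [[0.038, 0.005, 0.115], [0.038, -0.008, 0.114]]
248 [[0.038, 0.005, 0.118], [0.038, -0.007, 0.119]]
256 [[0.036, 0.005, 0.12], 0]
264 [[0.034, 0.005, 0.12], [0.037, -0.007, 0.125]]
272 [[0.033, 0.005, 0.122], [0.036, -0.007, 0.127]]
280 [[0.031, 0.005, 0.123], [0.033, -0.007, 0.126]]
288 [[0.03, 0.005, 0.124], [0.031, -0.007, 0.126]]
296 [[0.027, 0.005, 0.123], [0.029, -0.007, 0.126]]
304 [[0.024, 0.005, 0.122], [0.027, -0.007, 0.126]]
312 [[0.022, 0.005, 0.123], [0.024, -0.007, 0.126]]
[ 0.43970954 -0.37595497  0.092677  ] [-9.00444965e-01  5.96427252e-01  1.63749410e+00 -3.15272103e-05
  9.10489540e-01  6.70587726e-01] [ 2.13409174e-02 -4.28615248e+01 -1.33089861e+01  6.56975666e-02
 -9.76310985e-03 -1.89880993e-04] 0.000943321346985856
```

View pics/w4.png

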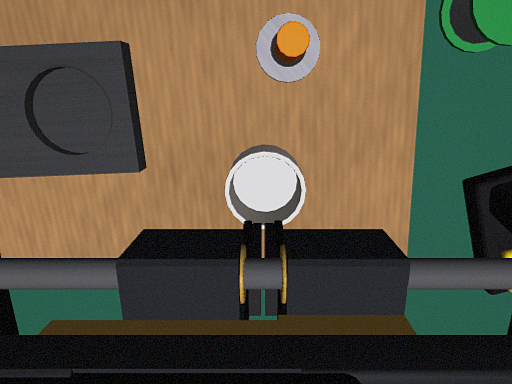

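Run:
```python
from h import *
im,W,c=cam("wrist")
p=robot.get_obs()["position"]
for v in (221,223,225,227,229): print(v,[(u,((W[v,u]-p)*1000).round().tolist(),im[v,u].max()) for u in (245,248,251,278,281)])
m=(im.max(-1)<70)&(abs(W[...,1]-p[1])<.03)&(abs(W[...,0]-p[0])<.06)&(W[...,2]>.05)
q=W[m];print(len(q),q[:,2].min(),q[np.argsort(q[:,2])[:10]]-p)
```

```text
221 [(245, [11.0, 9.0, 33.0], np.uint8(48)), (248, [11.0, 7.0, 35.0], np.uint8(6)), (251, [11.0, 6.0, 33.0], np.uint8(0)), (278, [11.0, -8.0, 34.0], np.uint8(10)), (281, [-24.0, -15.0, -56.0], np.uint8(78))]
223 [(245, [11.0, 9.0, 36.0], np.uint8(12)), (248, [11.0, 7.0, 36.0], np.uint8(16)), (251, [12.0, 6.0, 37.0], np.uint8(15)), (278, [11.0, -8.0, 37.0], np.uint8(13)), (281, [11.0, -10.0, 35.0], np.uint8(103))]
225 [(245, [11.0, 9.0, 38.0], np.uint8(0)), (248, [11.0, 7.0, 39.0], np.uint8(2)), (251, [11.0, 6.0, 39.0], np.uint8(15)), (278, [11.0, -8.0, 39.0], np.uint8(14)), (281, [11.0, -9.0, 39.0], np.uint8(0))]
227 [(245, [11.0, 8.0, 42.0], np.uint8(6)), (248, [11.0, 7.0, 42.0], np.uint8(25)), (251, [11.0, 5.0, 41.0], np.uint8(15)), (278, [11.0, -8.0, 41.0], np.uint8(4)), (281, [11.0, -9.0, 41.0], np.uint8(0))]
229 [(245, [12.0, 8.0, 45.0], np.uint8(15)), (248, [12.0, 7.0, 46.0], np.uint8(24)), (251, [11.0, 5.0, 45.0], np.uint8(17)), (278, [11.0, -8.0, 44.0], np.uint8(9)), (281, [11.0, -9.0, 44.0], np.uint8(0))]
39757 0.12386540137847185 [[ 0.01066446 -0.00718621  0.03106339]
 [ 0.01078752 -0.00821202  0.03137567]
 [ 0.00935715 -0.00198147  0.03197721]
 [ 0.00945476 -0.00146175  0.03222017]
 [ 0.00946952  0.00319823  0.03226249]
 [ 0.00947191  0.00060935  0.03226529]
 [ 0.00949683  0.00371415  0.03233092]
 [ 0.01063478  0.00525379  0.03240901]
 [ 0.0095575   0.00164172  0.03247901]
 [ 0.0095669  -0.0035283   0.03249606]]
```

```bash
python3 -m inch '[{"ax":0,"ay":0,"az":0,"dx":0,"dy":0,"dz":0,"gripper":100},{"ax":0,"ay":0,"az":0,"dx":0,"dy":0,"dz":0,"gripper":100},{"ax":0,"ay":0,"az":0,"dx":0,"dy":0,"dz":0,"gripper":100},{"ax":0,"ay":0,"az":0,"dx":0,"dy":0,"dz":0,"gripper":100},{"ax":0,"ay":0,"az":0,"dx":0,"dy":0,"dz":0,"gripper":100},{"ax":0,"ay":0,"az":0,"dx":0,"dy":0,"dz":0,"gripper":100},{"ax":0,"ay":0,"az":0,"dx":0,"dy":0,"dz":0,"gripper":100},{"ax":0,"ay":0,"az":0,"dx":0,"dy":0,"dz":0,"gripper":100}]';  python3 - <<'E'
from h import *
for n in ("wrist","scene"):
    im,W,c=cam(n)
    p=robot.get_obs()["position"]
    m=(im.max(-1)<70)&(abs(W[...,1]-p[1])<.065)&(abs(W[...,0]-p[0])<.06)&(W[...,2]>.06)
    q=W[m];print(n,p,q[np.argsort(q[:,2])[:6]]-p)
E
```

```text
time: 4.7
position: [0.4404, -0.3767, 0.0941]
tool_rot: [1.0, -0.0, 0.0, -0.0]
ft_force: [-0.0, 0.1, 1.0]
grip_width: 0.0565
wrist [ 0.44037089 -0.37673838  0.09409356] [[ 0.00912637  0.02972446  0.03136725]
 [ 0.00929286  0.02860803  0.03178378]
 [-0.01002122  0.02836059  0.03215348]
 [-0.00936515  0.02831183  0.03228276]
 [ 0.00948835 -0.0315748   0.03232689]
 [-0.00874927  0.0282763   0.0323376 ]]
scene [ 0.44033297 -0.37669528  0.09406643] [[ 0.01033224 -0.03482169  0.03585977]
 [ 0.0103418   0.03315483  0.03801994]
 [ 0.01104312  0.03625584  0.03848996]
 [ 0.00970267 -0.03110175  0.03921677]
 [ 0.00998855 -0.03668058  0.04008384]
 [ 0.01053293 -0.03361064  0.04038551]]
```

```bash
python3 -m inch '[{"ax":0,"ay":0,"az":0,"dx":0,"dy":0,"dz":0,"gripper":100},{"ax":0,"ay":0,"az":0,"dx":0,"dy":0,"dz":0,"gripper":100},{"ax":0,"ay":0,"az":0,"dx":0,"dy":0,"dz":10,"gripper":100},{"ax":0,"ay":0,"az":0,"dx":0,"dy":0,"dz":15,"gripper":100},{"ax":0,"ay":0,"az":0,"dx":0,"dy":0,"dz":20,"gripper":100},{"ax":0,"ay":0,"az":0,"dx":0,"dy":0,"dz":15,"gripper":100},{"ax":0,"ay":0,"az":0,"dx":0,"dy":0,"dz":5,"gripper":100},{"ax":0,"ay":0,"az":0,"dx":0,"dy":0,"dz":0,"gripper":100}]';  python3 - <<'E'
from h import *
for n in ("wrist",):
    im,W,c=cam(n,"w5")
    p=robot.get_obs()["position"]
    m=(im.max(-1)<70)&(abs(W[...,1]-p[1])<.065)&(abs(W[...,0]-p[0])<.06)&(W[...,2]>.02)
    q=W[m];print(n,p,q[np.argsort(q[:,2])[:6]])
E
python3 at.py .4399 -.3776 -.016
```

```text
time: 5.6
position: [0.4398, -0.3761, 0.0279]
tool_rot: [1.0, -0.0, -0.001, -0.001]
ft_force: [-0.6, -0.5, 0.4]
grip_width: 0.0869
wrist [ 0.44028465 -0.37664337  0.02869872] [[ 0.42691746 -0.40196885  0.02002006]
 [ 0.44006497 -0.40539642  0.0200226 ]
 [ 0.41695774 -0.39239356  0.02005371]
 [ 0.4670234  -0.36112481  0.02007708]
 [ 0.4155238  -0.39043904  0.02007777]
 [ 0.41336495 -0.38517811  0.02011901]]
t 5.7 pos [ 440.3 -376.6   28.7] yaw -0.0002 tilt 0.0006 tool x [ 1.e+00 -2.e-04 -4.e-04] z [-4.e-04  5.e-04 -1.e+00] F [-0.5  0.2 -0.1] grip 86.8
shift [-0.4  1.  44.7]
```

View pics/w5.png

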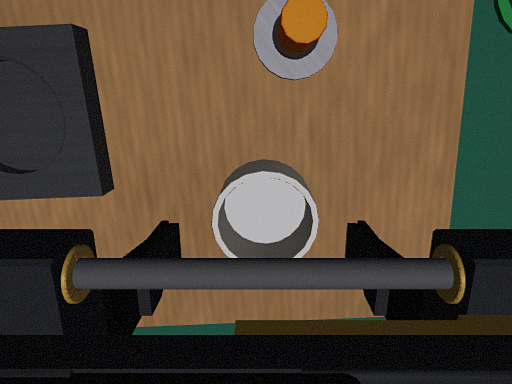

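```bash
python3 -m inch '[{"ax":0,"ay":0,"az":0,"dx":0,"dy":0,"dz":10,"gripper":100},{"ax":0,"ay":0,"az":0,"dx":0,"dy":1,"dz":14,"gripper":100},{"ax":0,"ay":0,"az":0,"dx":0,"dy":0,"dz":10,"gripper":100},{"ax":0,"ay":0,"az":0,"dx":0,"dy":0,"dz":6,"gripper":100},{"ax":0,"ay":0,"az":0,"dx":0,"dy":0,"dz":4,"gripper":100},{"ax":0,"ay":0,"az":0,"dx":0,"dy":0,"dz":0,"gripper":100},{"ax":0,"ay":0,"az":0,"dx":0,"dy":0,"dz":0,"gripper":100}]';  python3 -m inch '[{"ax":0,"ay":0,"az":0,"dx":0,"dy":0,"dz":0,"gripper":0},{"ax":0,"ay":0,"az":0,"dx":0,"dy":0,"dz":0,"gripper":0},{"ax":0,"ay":0,"az":0,"dx":0,"dy":0,"dz":0,"gripper":0},{"ax":0,"ay":0,"az":0,"dx":0,"dy":0,"dz":0,"gripper":0},{"ax":0,"ay":0,"az":0,"dx":0,"dy":0,"dz":0,"gripper":0},{"ax":0,"ay":0,"az":0,"dx":0,"dy":0,"dz":0,"gripper":0}]' 25
python3 - <<'E'
from h import *
from at import at
cam("wrist","w6");cam("scene","s6",(60,100,260,280),4);at()
E
```

```text
time: 6.35
position: [0.4405, -0.3778, -0.0149]
tool_rot: [1.0, -0.0, 0.0, 0.0]
ft_force: [0.2, 0.6, 0.1]
grip_width: 0.0871
time: 6.95
position: [0.4405, -0.3778, -0.0147]
tool_rot: [1.0, -0.0, 0.0, 0.0]
ft_force: [0.3, -0.0, 2.0]
grip_width: 0.0642
t 7.0 pos [ 440.5 -377.8  -14.7] yaw -0.0002 tilt 0.0004 tool x [ 1.e+00 -2.e-04  3.e-04] z [ 3.e-04 -3.e-04 -1.e+00] F [ 0.1 -0.7  2.3] grip 64.2
```

View pics/s6.png

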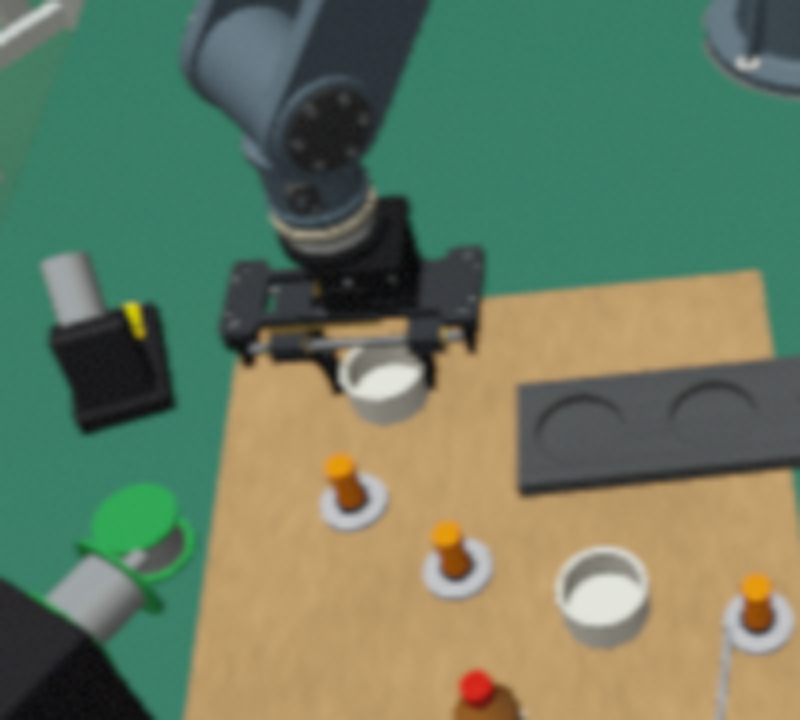

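```bash
python3 -m inch '[{"ax":0,"ay":0,"az":0,"dx":0,"dy":0,"dz":-15,"gripper":0},{"ax":0,"ay":0,"az":0,"dx":0,"dy":0,"dz":-30,"gripper":0},{"ax":0,"ay":0,"az":0,"dx":10,"dy":-24,"dz":-20,"gripper":0},{"ax":0,"ay":0,"az":0,"dx":15,"dy":-40,"dz":0,"gripper":0},{"ax":0,"ay":0,"az":0,"dx":15,"dy":-40,"dz":0,"gripper":0},{"ax":0,"ay":0,"az":0,"dx":15,"dy":-35,"dz":0,"gripper":0},{"ax":0,"ay":0,"az":0,"dx":5,"dy":-15,"dz":0,"gripper":0},{"ax":0,"ay":0,"az":0,"dx":0,"dy":0,"dz":0,"gripper":0}]' ;python3 -m inch '[{"ax":0,"ay":0,"az":0,"dx":0,"dy":0,"dz":0,"gripper":0},{"ax":0,"ay":0,"az":0,"dx":0,"dy":0,"dz":0,"gripper":0},{"ax":0,"ay":0,"az":0,"dx":0,"dy":0,"dz":0,"gripper":0}]'
python3 - <<'E'
from h import *
im,W,c=cam("wrist","w7")
p=robot.get_obs()["position"]
z=.036+p[2]+.0147
cupfit(im,c,p[0],p[1],z=z,w=.05)
o=ortho(im,c,.018,.44,.56,-.29,-.10,.0005)
cv2.imwrite("pics/p7.png",cv2.resize(o[:,:,::-1],None,fx=2,fy=2))
E
python3 at.py .5003 -.2238 .055
```

```text
time: 7.85
position: [0.5007, -0.2216, 0.0506]
tool_rot: [1.0, 0.002, -0.0, -0.0]
ft_force: [0.2, -0.5, -0.4]
grip_width: 0.0639
time: 8.15
position: [0.5002, -0.2253, 0.0501]
tool_rot: [1.0, -0.001, 0.0, 0.0]
ft_force: [-0.3, -0.3, -1.7]
grip_width: 0.0643
cup 0.5015 -0.2259 d [58.9 62.3]
t 8.2 pos [ 500.1 -225.1   50. ] yaw -0.0022 tilt 0.0004 tool x [ 1.0e+00 -2.2e-03  2.0e-04] z [ 2.e-04 -3.e-04 -1.e+00] F [-0.1  0.1 -0.5] grip 64.0
shift [ 0.2 -1.3 -5. ]
```

View pics/w7.png

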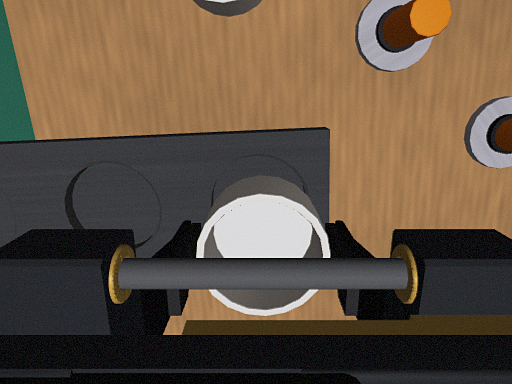

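```bash
python3 -m inch '[{"ax":0,"ay":0,"az":0,"dx":0,"dy":-1,"dz":12,"gripper":0},{"ax":0,"ay":0,"az":0,"dx":0,"dy":0,"dz":18,"gripper":0},{"ax":0,"ay":0,"az":0,"dx":0,"dy":0,"dz":10,"gripper":0},{"ax":0,"ay":0,"az":0,"dx":0,"dy":0,"dz":4,"gripper":0},{"ax":0,"ay":0,"az":0,"dx":0,"dy":0,"dz":0,"gripper":0},{"ax":0,"ay":0,"az":0,"dx":0,"dy":0,"dz":0,"gripper":0},{"ax":0,"ay":0,"az":0,"dx":0,"dy":0,"dz":0,"gripper":0}]' ; python3 at.py .5003 -.2238 -.0087
```

```text
time: 8.9
position: [0.5008, -0.223, 0.0066]
tool_rot: [1.0, -0.0, 0.0, 0.0]
ft_force: [-0.7, -0.6, 0.5]
grip_width: 0.0643
t 8.9 pos [ 500.8 -223.     6.6] yaw -0.0001 tilt 0.0012 tool x [ 1.e+00 -1.e-04  1.e-03] z [ 1.e-03 -7.e-04 -1.e+00] F [-0.7 -0.6  0.5] grip 64.3
shift [-0.6  0.8 15.3]
```

```bash
python3 -m inch '[{"ax":0,"ay":0,"az":0,"dx":-0.5,"dy":0.5,"dz":4,"gripper":0},{"ax":0,"ay":0,"az":0,"dx":0,"dy":0,"dz":4,"gripper":0},{"ax":0,"ay":0,"az":0,"dx":0,"dy":0,"dz":3,"gripper":0},{"ax":0,"ay":0,"az":0,"dx":0,"dy":0,"dz":2,"gripper":0},{"ax":0,"ay":0,"az":0,"dx":0,"dy":0,"dz":2,"gripper":0},{"ax":0,"ay":0,"az":0,"dx":0,"dy":0,"dz":1,"gripper":0},{"ax":0,"ay":0,"az":0,"dx":0,"dy":0,"dz":0,"gripper":0}]' ; python3 at.py .5003 -.2238 -.0087
```

```text
time: 9.6
position: [0.4998, -0.2232, -0.0088]
tool_rot: [1.0, -0.0, 0.0, 0.0]
ft_force: [-2.1, 0.2, 8.5]
grip_width: 0.0643
t 9.6 pos [ 499.8 -223.2   -8.8] yaw -0.0001 tilt 0.0002 tool x [ 1.e+00 -1.e-04  1.e-04] z [ 1.e-04 -2.e-04 -1.e+00] F [-2.1  0.2  8.5] grip 64.3
shift [ 0.5  0.6 -0.1]
```

```bash
python3 -m inch '[{"ax":0,"ay":0,"az":0,"dx":0,"dy":0,"dz":-1,"gripper":100},{"ax":0,"ay":0,"az":0,"dx":0,"dy":0,"dz":0,"gripper":100},{"ax":0,"ay":0,"az":0,"dx":0,"dy":0,"dz":0,"gripper":100},{"ax":0,"ay":0,"az":0,"dx":0,"dy":0,"dz":0,"gripper":100},{"ax":0,"ay":0,"az":0,"dx":0,"dy":0,"dz":-20,"gripper":100},{"ax":0,"ay":0,"az":0,"dx":0,"dy":0,"dz":-35,"gripper":100},{"ax":0,"ay":0,"az":0,"dx":0,"dy":0,"dz":-35,"gripper":100}]' ; python3 -m inch '[{"ax":0,"ay":0,"az":0,"dx":10,"dy":35,"dz":0,"gripper":100},{"ax":0,"ay":0,"az":0,"dx":12,"dy":45,"dz":0,"gripper":100},{"ax":0,"ay":0,"az":0,"dx":12,"dy":45,"dz":0,"gripper":100},{"ax":0,"ay":0,"az":0,"dx":8,"dy":30,"dz":0,"gripper":100},{"ax":0,"ay":0,"az":0,"dx":5,"dy":17,"dz":0,"gripper":100},{"ax":0,"ay":0,"az":0,"dx":0,"dy":0,"dz":0,"gripper":100},{"ax":0,"ay":0,"az":0,"dx":0,"dy":0,"dz":0,"gripper":100}]';python3 - <<'E'
from h import *
im,W,c=cam("wrist","w8")
ledfit(im,c,.547,-.3953)
im,W,c=cam("scene","s8",(60,120,300,300),3)
cupfit(im,c,.4997,-.2236,z=.042)
E
python3 at.py .547 -.3953 .005
```

```text
time: 10.3
position: [0.4992, -0.2228, 0.0812]
tool_rot: [1.0, -0.0, -0.001, -0.001]
ft_force: [0.2, -0.3, -0.2]
grip_width: 0.0866
time: 11.0
position: [0.546, -0.3942, 0.0803]
tool_rot: [1.0, -0.0, -0.001, -0.001]
ft_force: [0.2, 0.7, -0.0]
grip_width: 0.0872
led 0.5468 -0.3952 d [20.  20.2]
cup 0.4992 -0.2236 d [65.4 67.5]
t 11.1 pos [ 546.1 -393.2   80.6] yaw 0.0007 tilt 0.0027 tool x [ 1.0e+00  7.0e-04 -1.7e-03] z [-0.0017  0.0021 -1.    ] F [-0.2  1.  -0.6] grip 87.1
shift [ 1.   2.2 75.5]
```

View pics/s8.png

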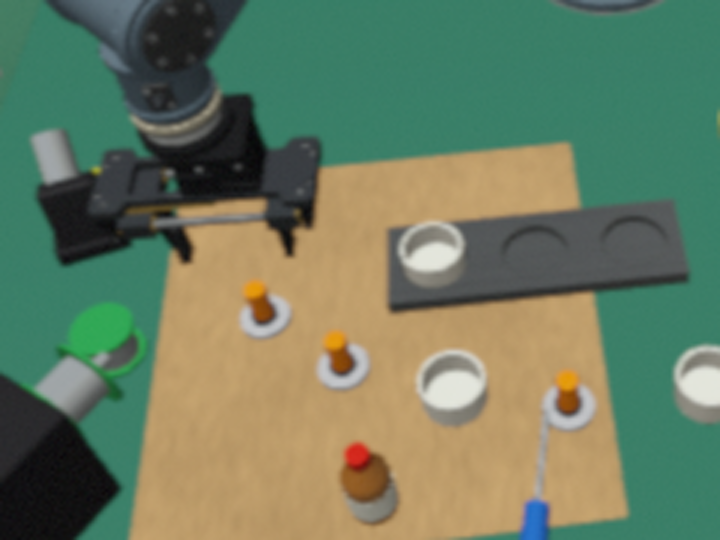

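View pics/w8.png

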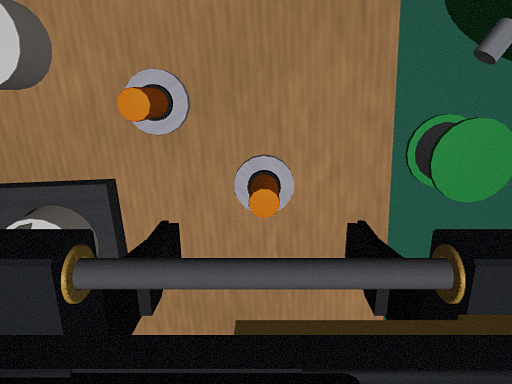

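```bash
python3 -m inch '[{"ax":0,"ay":0,"az":0,"dx":0.5,"dy":1,"dz":15,"gripper":100},{"ax":0,"ay":0,"az":0,"dx":0,"dy":0,"dz":25,"gripper":70},{"ax":0,"ay":0,"az":0,"dx":0,"dy":0,"dz":20,"gripper":60},{"ax":0,"ay":0,"az":0,"dx":0,"dy":0,"dz":10,"gripper":60},{"ax":0,"ay":0,"az":0,"dx":0,"dy":0,"dz":5,"gripper":60},{"ax":0,"ay":0,"az":0,"dx":0,"dy":0,"dz":0,"gripper":60},{"ax":0,"ay":0,"az":0,"dx":0,"dy":0,"dz":0,"gripper":60}]';python3 at.py .5469 -.3952 .005
```

```text
time: 11.8
position: [0.5479, -0.3966, 0.0068]
tool_rot: [1.0, -0.0, 0.001, 0.001]
ft_force: [0.6, -1.0, 0.6]
grip_width: 0.0536
t 11.8 pos [ 547.9 -396.6    6.8] yaw -0.0000 tilt 0.0015 tool x [ 1.     -0.      0.0011] z [ 0.0011 -0.0011 -1.    ] F [ 0.6 -1.   0.6] grip 53.6
shift [-1.  -1.4  1.8]
```

```bash
python3 -m inch '[{"ax":0,"ay":0,"az":0,"dx":0,"dy":0,"dz":2,"gripper":60},{"ax":0,"ay":0,"az":0,"dx":0,"dy":-1,"dz":0,"gripper":0},{"ax":0,"ay":0,"az":0,"dx":0,"dy":0,"dz":0,"gripper":0},{"ax":0,"ay":0,"az":0,"dx":0,"dy":0,"dz":0,"gripper":0},{"ax":0,"ay":0,"az":0,"dx":0,"dy":0,"dz":0,"gripper":0},{"ax":0,"ay":0,"az":0,"dx":0,"dy":0,"dz":0,"gripper":0},{"ax":0,"ay":0,"az":0,"dx":0,"dy":0,"dz":0,"gripper":0},{"ax":0,"ay":0,"az":0,"dx":0,"dy":0,"dz":0,"gripper":0}]' 25;python3 at.py .5469 -.3952 .005
```

```text
time: 12.6
position: [0.5474, -0.3952, 0.0041]
tool_rot: [1.0, -0.0, 0.0, -0.0]
ft_force: [-0.5, 0.6, 0.3]
grip_width: 0.0212
t 12.6 pos [ 547.4 -395.2    4.1] yaw -0.0003 tilt 0.0000 tool x [ 1.e+00 -3.e-04  0.e+00] z [ 0.  0. -1.] F [-0.5  0.6  0.3] grip 21.2
shift [-0.5 -0.  -0.9]
```

```bash
python3 -m inch '[{"ax":0,"ay":0,"az":0,"dx":0,"dy":0,"dz":-15,"gripper":0},{"ax":0,"ay":0,"az":0,"dx":0,"dy":0,"dz":-30,"gripper":0},{"ax":0,"ay":0,"az":0,"dx":-5,"dy":-20,"dz":-25,"gripper":0},{"ax":0,"ay":0,"az":0,"dx":-11,"dy":-40,"dz":-5,"gripper":0},{"ax":0,"ay":0,"az":0,"dx":-12,"dy":-45,"dz":0,"gripper":0},{"ax":0,"ay":0,"az":0,"dx":-11,"dy":-40,"dz":0,"gripper":0},{"ax":0,"ay":0,"az":0,"dx":-6,"dy":-20,"dz":0,"gripper":0},{"ax":0,"ay":0,"az":0,"dx":-2,"dy":-7,"dz":0,"gripper":0}]';python3 -m inch '[{"ax":0,"ay":0,"az":0,"dx":0,"dy":0,"dz":0,"gripper":0},{"ax":0,"ay":0,"az":0,"dx":0,"dy":0,"dz":0,"gripper":0},{"ax":0,"ay":0,"az":0,"dx":0,"dy":0,"dz":0,"gripper":0},{"ax":0,"ay":0,"az":0,"dx":0,"dy":0,"dz":0,"gripper":0}]';python3 - <<'E'
from h import *
im,W,c=cam("wrist","w9")
p=robot.get_obs()["position"]
ledfit(im,c,p[0],p[1],z=.054+p[2]-.0041)
cupfit(im,c,.4997,-.2236,z=.042)
E
python3 at.py .5002 -.2236 .0141
```

```text
time: 13.4
position: [0.4993, -0.2206, 0.08]
tool_rot: [1.0, 0.001, -0.001, -0.0]
ft_force: [-0.1, 0.2, -0.7]
grip_width: 0.0212
time: 13.8
position: [0.5009, -0.2246, 0.079]
tool_rot: [1.0, -0.001, 0.0, 0.0]
ft_force: [-0.4, 0.4, -0.8]
grip_width: 0.0208
led 0.501 -0.2251 d [19.3 20.6]
cup 0.4963 -0.2238 d [64.6 69.8]
t 13.8 pos [ 500.7 -224.4   78.9] yaw -0.0014 tilt 0.0006 tool x [ 1.0e+00 -1.4e-03  4.0e-04] z [ 4.e-04 -4.e-04 -1.e+00] F [0.3 0.3 0.2] grip 21.4
shift [-0.6 -0.8 64.8]
```

View pics/w9.png

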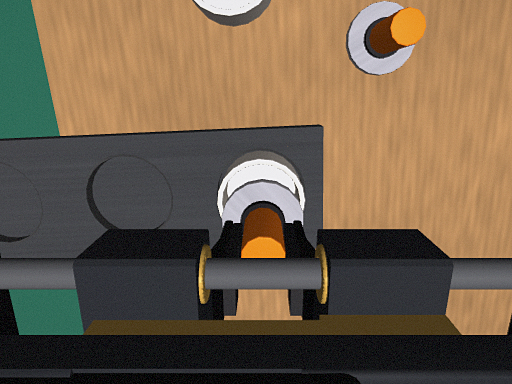

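```bash
python3 -m inch '[{"ax":0,"ay":0,"az":0,"dx":0,"dy":0,"dz":10,"gripper":0},{"ax":0,"ay":0,"az":0,"dx":0,"dy":0,"dz":12,"gripper":0},{"ax":0,"ay":0,"az":0,"dx":0,"dy":0,"dz":5,"gripper":0},{"ax":0,"ay":0,"az":0,"dx":0,"dy":0,"dz":0,"gripper":0},{"ax":0,"ay":0,"az":0,"dx":0,"dy":0,"dz":0,"gripper":0},{"ax":0,"ay":0,"az":0,"dx":0,"dy":0,"dz":0,"gripper":0}]';python3 at.py .5002 -.2236 .0141
```

```text
time: 14.45
position: [0.5006, -0.2234, 0.0522]
tool_rot: [1.0, -0.0, 0.0, 0.0]
ft_force: [0.7, 0.1, -0.9]
grip_width: 0.0208
t 14.4 pos [ 500.6 -223.4   52.2] yaw -0.0001 tilt 0.0005 tool x [ 1.e+00 -1.e-04  4.e-04] z [ 4.e-04 -3.e-04 -1.e+00] F [ 0.7  0.1 -0.9] grip 20.8
shift [-0.4  0.2 38.1]
```

```bash
python3 -m inch '[{"ax":0,"ay":0,"az":0,"dx":-0.4,"dy":0,"dz":6,"gripper":0},{"ax":0,"ay":0,"az":0,"dx":0,"dy":0,"dz":10,"gripper":0},{"ax":0,"ay":0,"az":0,"dx":0,"dy":0,"dz":10,"gripper":0},{"ax":0,"ay":0,"az":0,"dx":0,"dy":0,"dz":6,"gripper":0},{"ax":0,"ay":0,"az":0,"dx":0,"dy":0,"dz":3,"gripper":0},{"ax":0,"ay":0,"az":0,"dx":0,"dy":0,"dz":2,"gripper":0},{"ax":0,"ay":0,"az":0,"dx":0,"dy":0,"dz":0,"gripper":0},{"ax":0,"ay":0,"az":0,"dx":0,"dy":0,"dz":0,"gripper":0}]';python3 at.py .5002 -.2236 .0141
```

```text
time: 15.25
position: [0.5002, -0.2233, 0.0152]
tool_rot: [1.0, -0.0, 0.0, 0.0]
ft_force: [-0.6, 0.1, -0.3]
grip_width: 0.0213
t 15.2 pos [ 500.2 -223.3   15.2] yaw -0.0002 tilt 0.0004 tool x [ 1.e+00 -2.e-04  4.e-04] z [ 4.e-04 -2.e-04 -1.e+00] F [-0.6  0.1 -0.3] grip 21.3
shift [0.  0.3 1.1]
```

```bash
python3 -m inch '[{"ax":0,"ay":0,"az":0,"dx":0,"dy":0,"dz":1.2,"gripper":0},{"ax":0,"ay":0,"az":0,"dx":0,"dy":0,"dz":0,"gripper":0},{"ax":0,"ay":0,"az":0,"dx":0,"dy":0,"dz":0,"gripper":40},{"ax":0,"ay":0,"az":0,"dx":0,"dy":0,"dz":0,"gripper":60},{"ax":0,"ay":0,"az":0,"dx":0,"dy":0,"dz":-1,"gripper":70},{"ax":0,"ay":0,"az":0,"dx":0,"dy":0,"dz":0,"gripper":100},{"ax":0,"ay":0,"az":0,"dx":0,"dy":0,"dz":0,"gripper":100}]';python3 -m inch '[{"ax":0,"ay":0,"az":0,"dx":0,"dy":0,"dz":-20,"gripper":100},{"ax":0,"ay":0,"az":0,"dx":0,"dy":0,"dz":-40,"gripper":100},{"ax":0,"ay":0,"az":0,"dx":20,"dy":0,"dz":-30,"gripper":100},{"ax":0,"ay":0,"az":0,"dx":40,"dy":-5,"dz":0,"gripper":100},{"ax":0,"ay":0,"az":0,"dx":45,"dy":-5,"dz":0,"gripper":100},{"ax":0,"ay":0,"az":0,"dx":35,"dy":-5,"dz":0,"gripper":100},{"ax":0,"ay":0,"az":0,"dx":15,"dy":-5,"dz":0,"gripper":100},{"ax":0,"ay":0,"az":0,"dx":0,"dy":0,"dz":0,"gripper":100}]';python3 - <<'E'
from h import *
im,W,c=cam("wrist","w10")
cupfit(im,c,.657,-.203)
ledfit(im,c,.612,-.31)
im,W,c=cam("scene","s10",(60,120,300,300),3)
im,W,c=cam("top","t10",(200,100,420,280),3)
E
python3 at.py .656 -.203 .05
```

```text
time: 15.95
position: [0.5, -0.2233, 0.0149]
tool_rot: [1.0, -0.0, 0.0, 0.0]
ft_force: [-0.1, 0.7, 0.7]
grip_width: 0.0536
time: 16.75
position: [0.657, -0.2024, 0.1045]
tool_rot: [1.0, 0.001, 0.001, 0.0]
ft_force: [-0.5, 0.0, 0.2]
grip_width: 0.087
cup 0.6546 -0.203 d [62.8 63. ]
led 0.6132 -0.3123 d [19.5 20.1]
t 16.9 pos [ 653.4 -203.1  104.3] yaw -0.0003 tilt 0.0024 tool x [ 1.0e+00 -3.0e-04 -2.3e-03] z [-2.3e-03  7.0e-04 -1.0e+00] F [-0.2 -0.6 -1.3] grip 87.0
shift [ 2.7 -0.1 54.3]
```

View pics/w10.png

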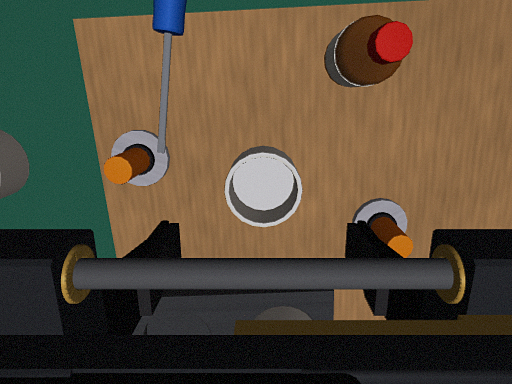

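View pics/s10.png

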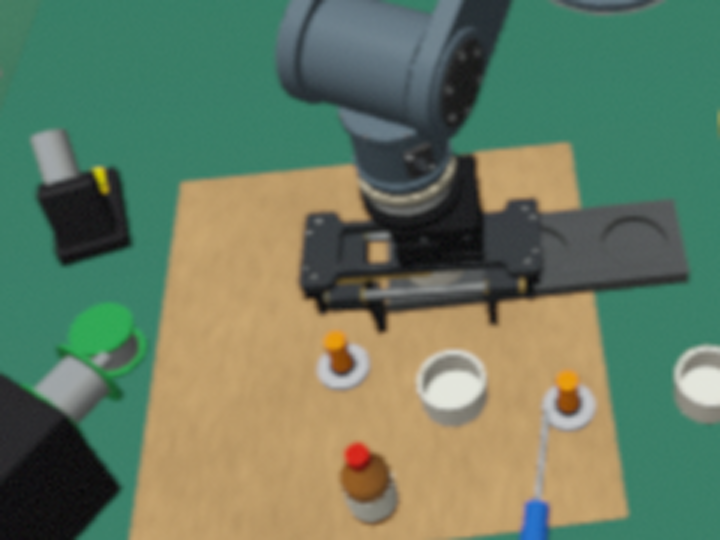

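```bash
python3 -m inch '[{"ax":0,"ay":0,"az":0,"dx":0,"dy":0,"dz":20,"gripper":100},{"ax":0,"ay":0,"az":0,"dx":0,"dy":0,"dz":30,"gripper":100},{"ax":0,"ay":0,"az":0,"dx":0,"dy":0,"dz":20,"gripper":100},{"ax":0,"ay":0,"az":0,"dx":0,"dy":0,"dz":0,"gripper":100},{"ax":0,"ay":0,"az":0,"dx":0,"dy":0,"dz":0,"gripper":100},{"ax":0,"ay":0,"az":0,"dx":0,"dy":0,"dz":0,"gripper":100}]';python3 at.py .6551 -.203 -.015
```

```text
time: 17.5
position: [0.6556, -0.2041, 0.0365]
tool_rot: [1.0, -0.0, 0.001, 0.001]
ft_force: [0.7, -0.0, -0.2]
grip_width: 0.0872
t 17.5 pos [ 655.6 -204.1   36.5] yaw -0.0007 tilt 0.0025 tool x [ 1.0e+00 -7.0e-04  2.2e-03] z [ 0.0022 -0.0012 -1.    ] F [ 0.7 -0.  -0.2] grip 87.2
shift [-0.6 -1.2 51.5]
```

```bash
python3 -m inch '[{"ax":0,"ay":0,"az":0,"dx":0,"dy":-1,"dz":15,"gripper":100},{"ax":0,"ay":0,"az":0,"dx":0,"dy":0,"dz":20,"gripper":100},{"ax":0,"ay":0,"az":0,"dx":0,"dy":0,"dz":10,"gripper":100},{"ax":0,"ay":0,"az":0,"dx":0,"dy":0,"dz":5,"gripper":100},{"ax":0,"ay":0,"az":0,"dx":0,"dy":0,"dz":0,"gripper":100},{"ax":0,"ay":0,"az":0,"dx":0,"dy":0,"dz":0,"gripper":100}]';python3 at.py .6551 -.203 -.015;python3 -m inch '[{"ax":0,"ay":0,"az":0,"dx":0,"dy":0,"dz":0,"gripper":0},{"ax":0,"ay":0,"az":0,"dx":0,"dy":0,"dz":0,"gripper":0},{"ax":0,"ay":0,"az":0,"dx":0,"dy":0,"dz":0,"gripper":0},{"ax":0,"ay":0,"az":0,"dx":0,"dy":0,"dz":0,"gripper":0},{"ax":0,"ay":0,"az":0,"dx":0,"dy":0,"dz":0,"gripper":0},{"ax":0,"ay":0,"az":0,"dx":0,"dy":0,"dz":0,"gripper":0}]' 25;python3 at.py .4915 -.0138 -.009
```

```text
time: 18.1
position: [0.6555, -0.2025, -0.0147]
tool_rot: [1.0, -0.0, 0.0, 0.0]
ft_force: [-0.1, 0.3, 0.2]
grip_width: 0.0872
t 18.1 pos [ 655.5 -202.5  -14.7] yaw -0.0002 tilt 0.0010 tool x [ 1.e+00 -2.e-04  9.e-04] z [ 9.e-04 -5.e-04 -1.e+00] F [-0.1  0.3  0.2] grip 87.2
shift [-0.4  0.5  0.3]
time: 18.7
position: [0.6552, -0.2024, -0.0147]
tool_rot: [1.0, -0.0, 0.0, 0.0]
ft_force: [0.0, -0.2, 1.9]
grip_width: 0.0643
t 18.7 pos [ 655.2 -202.4  -14.7] yaw -0.0002 tilt 0.0006 tool x [ 1.e+00 -2.e-04  5.e-04] z [ 5.e-04 -3.e-04 -1.e+00] F [ 0.  -0.2  1.9] grip 64.3
shift [-163.8 -188.5   -5.9]
```

```bash
python3 -m inch '[{"ax":0,"ay":0,"az":0,"dx":0,"dy":0,"dz":-15,"gripper":0},{"ax":0,"ay":0,"az":0,"dx":0,"dy":0,"dz":-35,"gripper":0},{"ax":0,"ay":0,"az":0,"dx":-10,"dy":-8,"dz":-25,"gripper":0},{"ax":0,"ay":0,"az":0,"dx":-30,"dy":-25,"dz":0,"gripper":0},{"ax":0,"ay":0,"az":0,"dx":-37,"dy":-31,"dz":0,"gripper":0},{"ax":0,"ay":0,"az":0,"dx":-37,"dy":-31,"dz":0,"gripper":0},{"ax":0,"ay":0,"az":0,"dx":-37,"dy":-31,"dz":0,"gripper":0},{"ax":0,"ay":0,"az":0,"dx":-37,"dy":-31,"dz":0,"gripper":0}]' ;python3 -m inch '[{"ax":0,"ay":0,"az":0,"dx":-25,"dy":-23,"dz":0,"gripper":0},{"ax":0,"ay":0,"az":0,"dx":-10,"dy":-8,"dz":0,"gripper":0},{"ax":0,"ay":0,"az":0,"dx":0,"dy":0,"dz":0,"gripper":0},{"ax":0,"ay":0,"az":0,"dx":0,"dy":0,"dz":0,"gripper":0},{"ax":0,"ay":0,"az":0,"dx":0,"dy":0,"dz":0,"gripper":0},{"ax":0,"ay":0,"az":0,"dx":0,"dy":0,"dz":0,"gripper":0}]';python3 - <<'E'
from h import *
im,W,c=cam("wrist","w11")
o=ortho(im,c,.018,.44,.56,-.14,.05,.0005)
cv2.imwrite("pics/p11.png",cv2.resize(o[:,:,::-1],None,fx=2,fy=2))
E
python3 at.py .4921 -.0138 -.009
```

```text
time: 19.5
position: [0.4659, -0.0443, 0.0608]
tool_rot: [1.0, -0.0, 0.001, 0.0]
ft_force: [1.9, 0.6, -0.2]
grip_width: 0.0641
time: 20.1
position: [0.434, -0.0154, 0.0599]
tool_rot: [1.0, -0.001, 0.001, 0.0]
ft_force: [-1.2, -0.4, -1.0]
grip_width: 0.064
t 20.1 pos [433.5 -15.2  59.8] yaw -0.0013 tilt 0.0014 tool x [ 1.     -0.0013  0.0013] z [ 1.3e-03 -4.0e-04 -1.0e+00] F [-0.4 -0.8 -0.4] grip 64.2
shift [58.5 -1.5 68.9]
```

View pics/w11.png

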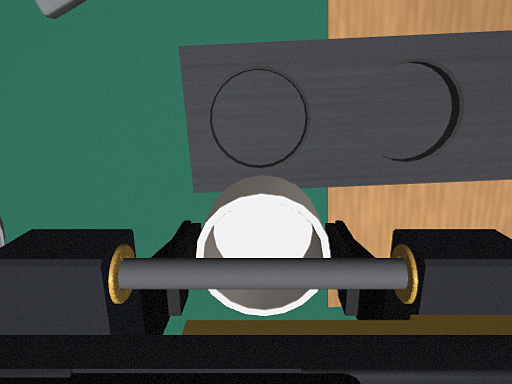

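View pics/p11.png

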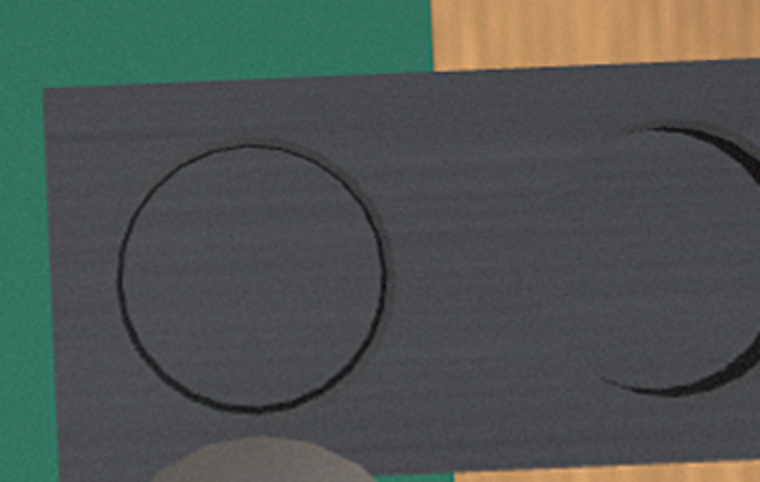

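```bash
python3 -m inch '[{"ax":0,"ay":0,"az":0,"dx":20,"dy":-2,"dz":5,"gripper":0},{"ax":0,"ay":0,"az":0,"dx":25,"dy":0,"dz":15,"gripper":0},{"ax":0,"ay":0,"az":0,"dx":13,"dy":0,"dz":20,"gripper":0},{"ax":0,"ay":0,"az":0,"dx":0,"dy":0,"dz":10,"gripper":0},{"ax":0,"ay":0,"az":0,"dx":0,"dy":0,"dz":3,"gripper":0},{"ax":0,"ay":0,"az":0,"dx":0,"dy":0,"dz":0,"gripper":0},{"ax":0,"ay":0,"az":0,"dx":0,"dy":0,"dz":0,"gripper":0},{"ax":0,"ay":0,"az":0,"dx":0,"dy":0,"dz":0,"gripper":0}]' ;python3 at.py .4916 -.0134 -.009
```

```text
time: 20.95
position: [0.4898, -0.0123, 0.0075]
tool_rot: [1.0, -0.0, 0.0, 0.0]
ft_force: [-0.7, 0.6, 0.3]
grip_width: 0.0643
t 20.9 pos [489.8 -12.3   7.5] yaw -0.0004 tilt 0.0006 tool x [ 1.e+00 -4.e-04  6.e-04] z [ 6.e-04 -2.e-04 -1.e+00] F [-0.7  0.6  0.3] grip 64.3
shift [ 1.8  1.1 16.5]
```

```bash
python3 -m inch '[{"ax":0,"ay":0,"az":0,"dx":1.7,"dy":1,"dz":1,"gripper":0},{"ax":0,"ay":0,"az":0,"dx":0,"dy":0,"dz":4,"gripper":0},{"ax":0,"ay":0,"az":0,"dx":0,"dy":0,"dz":4,"gripper":0},{"ax":0,"ay":0,"az":0,"dx":0,"dy":0,"dz":3,"gripper":0},{"ax":0,"ay":0,"az":0,"dx":0,"dy":0,"dz":3,"gripper":0},{"ax":0,"ay":0,"az":0,"dx":0,"dy":0,"dz":2,"gripper":0},{"ax":0,"ay":0,"az":0,"dx":0,"dy":0,"dz":0,"gripper":0},{"ax":0,"ay":0,"az":0,"dx":0,"dy":0,"dz":0,"gripper":0}]' ;python3 at.py .4916 -.0134 -.009
```

```text
time: 21.75
position: [0.4917, -0.0132, -0.0089]
tool_rot: [1.0, 0.0, 0.0, 0.0]
ft_force: [-2.6, 0.6, 13.3]
grip_width: 0.0644
t 21.8 pos [491.7 -13.2  -8.9] yaw 0.0000 tilt 0.0005 tool x [1.e+00 0.e+00 5.e-04] z [ 5.e-04 -2.e-04 -1.e+00] F [-2.6  0.6 13.3] grip 64.4
shift [-0.1  0.2  0.1]
```

```bash
python3 -m inch '[{"ax":0,"ay":0,"az":0,"dx":0,"dy":0,"dz":-2,"gripper":100},{"ax":0,"ay":0,"az":0,"dx":0,"dy":0,"dz":0,"gripper":100},{"ax":0,"ay":0,"az":0,"dx":0,"dy":0,"dz":0,"gripper":100},{"ax":0,"ay":0,"az":0,"dx":0,"dy":0,"dz":0,"gripper":100},{"ax":0,"ay":0,"az":0,"dx":0,"dy":0,"dz":-20,"gripper":100},{"ax":0,"ay":0,"az":0,"dx":0,"dy":0,"dz":-35,"gripper":100},{"ax":0,"ay":0,"az":0,"dx":5,"dy":12,"dz":-33,"gripper":100},{"ax":0,"ay":0,"az":0,"dx":17,"dy":41,"dz":0,"gripper":100}]' ; python3 -m inch '[{"ax":0,"ay":0,"az":0,"dx":18,"dy":45,"dz":0,"gripper":100},{"ax":0,"ay":0,"az":0,"dx":18,"dy":45,"dz":0,"gripper":100},{"ax":0,"ay":0,"az":0,"dx":18,"dy":45,"dz":0,"gripper":100},{"ax":0,"ay":0,"az":0,"dx":18,"dy":45,"dz":0,"gripper":100},{"ax":0,"ay":0,"az":0,"dx":17,"dy":40,"dz":0,"gripper":100},{"ax":0,"ay":0,"az":0,"dx":10,"dy":26,"dz":0,"gripper":100},{"ax":0,"ay":0,"az":0,"dx":0,"dy":0,"dz":0,"gripper":100},{"ax":0,"ay":0,"az":0,"dx":0,"dy":0,"dz":0,"gripper":100}]';python3 - <<'E'
from h import *
im,W,c=cam("wrist","w12")
ledfit(im,c,.6132,-.312)
cam("top","t12",(200,100,420,280),3)
cam("scene","s12",(60,120,360,300),2.5)
E
python3 at.py .613 -.312 .005
```

```text
time: 22.55
position: [0.5139, -0.0641, 0.0831]
tool_rot: [1.0, 0.002, 0.001, 0.0]
ft_force: [1.3, 0.2, -0.6]
grip_width: 0.0865
time: 23.35
position: [0.6118, -0.3121, 0.0788]
tool_rot: [1.0, -0.001, -0.001, -0.001]
ft_force: [-1.0, -0.2, -0.5]
grip_width: 0.0872
led 0.6165 -0.3118 d [13.4 17.8]
t 23.5 pos [ 611.8 -310.3   79.3] yaw 0.0010 tilt 0.0025 tool x [ 1.      0.001  -0.0019] z [-0.0019  0.0016 -1.    ] F [-0.2  0.1 -0.4] grip 87.4
shift [ 1.3  1.8 74.3]
```

View pics/s12.png

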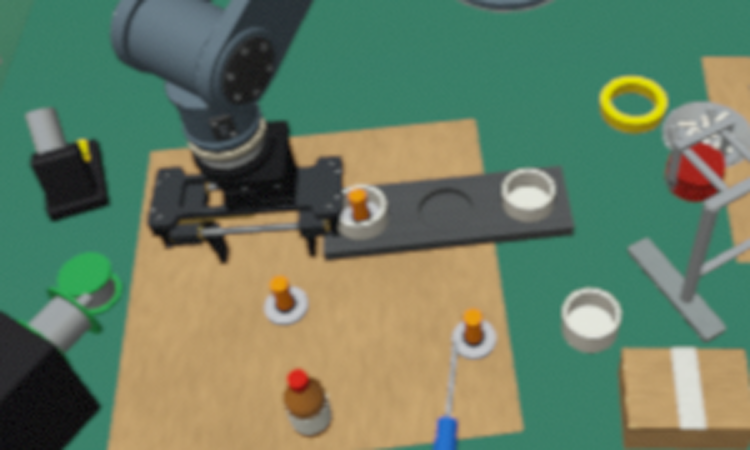

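View pics/w12.png

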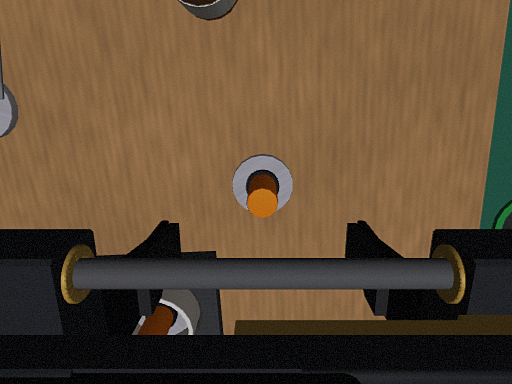

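```bash
python3 -m inch '[{"ax":0,"ay":0,"az":0,"dx":0.7,"dy":0,"dz":15,"gripper":100},{"ax":0,"ay":0,"az":0,"dx":0,"dy":0,"dz":25,"gripper":70},{"ax":0,"ay":0,"az":0,"dx":0,"dy":0,"dz":20,"gripper":60},{"ax":0,"ay":0,"az":0,"dx":0,"dy":0,"dz":10,"gripper":60},{"ax":0,"ay":0,"az":0,"dx":0,"dy":0,"dz":4,"gripper":60},{"ax":0,"ay":0,"az":0,"dx":0,"dy":0,"dz":0,"gripper":60},{"ax":0,"ay":0,"az":0,"dx":0,"dy":0,"dz":0,"gripper":60},{"ax":0,"ay":0,"az":0,"dx":0,"dy":0,"dz":0,"gripper":60}]';python3 at.py .613 -.3123 .0045
```

```text
time: 24.3
position: [0.6142, -0.3128, 0.007]
tool_rot: [1.0, -0.0, 0.001, 0.001]
ft_force: [0.2, 0.3, 0.6]
grip_width: 0.0526
t 24.3 pos [ 614.2 -312.8    7. ] yaw -0.0001 tilt 0.0022 tool x [ 1.0e+00 -1.0e-04  1.8e-03] z [ 0.0018 -0.0013 -1.    ] F [0.2 0.3 0.6] grip 52.6
shift [-1.2 -0.5  2.5]
```

```bash
python3 -m inch '[{"ax":0,"ay":0,"az":0,"dx":-0.5,"dy":0,"dz":1.5,"gripper":60},{"ax":0,"ay":0,"az":0,"dx":0,"dy":0,"dz":0,"gripper":0},{"ax":0,"ay":0,"az":0,"dx":0,"dy":0,"dz":0,"gripper":0},{"ax":0,"ay":0,"az":0,"dx":0,"dy":0,"dz":0,"gripper":0},{"ax":0,"ay":0,"az":0,"dx":0,"dy":0,"dz":0,"gripper":0},{"ax":0,"ay":0,"az":0,"dx":0,"dy":0,"dz":0,"gripper":0},{"ax":0,"ay":0,"az":0,"dx":0,"dy":0,"dz":0,"gripper":0},{"ax":0,"ay":0,"az":0,"dx":0,"dy":0,"dz":0,"gripper":0}]' 25;python3 at.py .491 -.0134 .0141
```

```text
time: 25.1
position: [0.6128, -0.3122, 0.0043]
tool_rot: [1.0, -0.0, -0.0, -0.0]
ft_force: [-0.4, 1.0, -0.1]
grip_width: 0.021
t 25.1 pos [ 612.8 -312.2    4.3] yaw -0.0002 tilt 0.0002 tool x [ 1.e+00 -2.e-04 -2.e-04] z [-2.e-04  1.e-04 -1.e+00] F [-0.4  1.  -0.1] grip 21.0
shift [-121.9 -298.8   -9.7]
```

```bash
python3 -m inch '[{"ax":0,"ay":0,"az":0,"dx":0,"dy":0,"dz":-15,"gripper":0},{"ax":0,"ay":0,"az":0,"dx":0,"dy":0,"dz":-35,"gripper":0},{"ax":0,"ay":0,"az":0,"dx":-6,"dy":-15,"dz":-25,"gripper":0},{"ax":0,"ay":0,"az":0,"dx":-16,"dy":-40,"dz":0,"gripper":0},{"ax":0,"ay":0,"az":0,"dx":-18,"dy":-45,"dz":0,"gripper":0},{"ax":0,"ay":0,"az":0,"dx":-18,"dy":-45,"dz":0,"gripper":0},{"ax":0,"ay":0,"az":0,"dx":-18,"dy":-45,"dz":0,"gripper":0},{"ax":0,"ay":0,"az":0,"dx":-18,"dy":-45,"dz":0,"gripper":0}]';python3 -m inch '[{"ax":0,"ay":0,"az":0,"dx":-16,"dy":-40,"dz":0,"gripper":0},{"ax":0,"ay":0,"az":0,"dx":-8,"dy":-18,"dz":0,"gripper":0},{"ax":0,"ay":0,"az":0,"dx":-3,"dy":-6,"dz":0,"gripper":0},{"ax":0,"ay":0,"az":0,"dx":0,"dy":0,"dz":0,"gripper":0},{"ax":0,"ay":0,"az":0,"dx":0,"dy":0,"dz":0,"gripper":0},{"ax":0,"ay":0,"az":0,"dx":0,"dy":0,"dz":0,"gripper":0},{"ax":0,"ay":0,"az":0,"dx":0,"dy":0,"dz":0,"gripper":0}]';python3 - <<'E'
from h import *
im,W,c=cam("wrist","w13")
p=robot.get_obs()["position"]
ledfit(im,c,p[0],p[1],z=.054+p[2]-.0043)
E
python3 at.py .491 -.0134 .0143
```

```text
time: 25.9
position: [0.5186, -0.0759, 0.0806]
tool_rot: [1.0, -0.0, 0.001, 0.0]
ft_force: [1.1, 0.5, -1.1]
grip_width: 0.0214
time: 26.6
position: [0.4927, -0.0144, 0.0793]
tool_rot: [1.0, -0.001, 0.0, 0.0]
ft_force: [-0.5, -0.0, -0.3]
grip_width: 0.0212
led 0.4935 -0.0149 d [20.2 20.8]
t 26.6 pos [492.5 -14.2  79.3] yaw -0.0016 tilt 0.0005 tool x [ 1.0e+00 -1.6e-03  4.0e-04] z [ 4.e-04 -2.e-04 -1.e+00] F [ 0.4  0.5 -0.7] grip 21.2
shift [-1.6 -0.8 65. ]
```

View pics/w13.png

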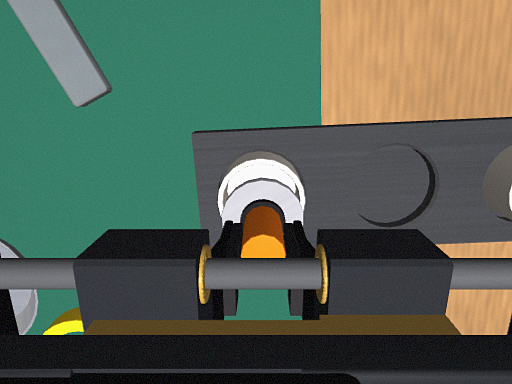

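```bash
python3 -m inch '[{"ax":0,"ay":0,"az":0,"dx":-2,"dy":0,"dz":10,"gripper":0},{"ax":0,"ay":0,"az":0,"dx":0,"dy":0,"dz":12,"gripper":0},{"ax":0,"ay":0,"az":0,"dx":0,"dy":0,"dz":5,"gripper":0},{"ax":0,"ay":0,"az":0,"dx":0,"dy":0,"dz":0,"gripper":0},{"ax":0,"ay":0,"az":0,"dx":0,"dy":0,"dz":0,"gripper":0},{"ax":0,"ay":0,"az":0,"dx":0,"dy":0,"dz":0,"gripper":0}]';python3 at.py .4905 -.0134 .0143
```

```text
time: 27.25
position: [0.4902, -0.0133, 0.0526]
tool_rot: [1.0, -0.0, 0.0, 0.0]
ft_force: [0.2, 0.4, -0.0]
grip_width: 0.0211
t 27.2 pos [490.2 -13.3  52.6] yaw -0.0002 tilt 0.0006 tool x [ 1.e+00 -2.e-04  6.e-04] z [ 6.e-04 -2.e-04 -1.e+00] F [ 0.2  0.4 -0. ] grip 21.1
shift [ 0.2  0.1 38.3]
```

```bash
python3 -m inch '[{"ax":0,"ay":0,"az":0,"dx":0,"dy":0,"dz":6,"gripper":0},{"ax":0,"ay":0,"az":0,"dx":0,"dy":0,"dz":10,"gripper":0},{"ax":0,"ay":0,"az":0,"dx":0,"dy":0,"dz":10,"gripper":0},{"ax":0,"ay":0,"az":0,"dx":0,"dy":0,"dz":6,"gripper":0},{"ax":0,"ay":0,"az":0,"dx":0,"dy":0,"dz":3,"gripper":0},{"ax":0,"ay":0,"az":0,"dx":0,"dy":0,"dz":2,"gripper":0},{"ax":0,"ay":0,"az":0,"dx":0,"dy":0,"dz":1,"gripper":0},{"ax":0,"ay":0,"az":0,"dx":0,"dy":0,"dz":0,"gripper":0}]';python3 at.py .4905 -.0134 .0143; python3 -m inch '[{"ax":0,"ay":0,"az":0,"dx":0,"dy":0,"dz":0,"gripper":0},{"ax":0,"ay":0,"az":0,"dx":0,"dy":0,"dz":0,"gripper":0},{"ax":0,"ay":0,"az":0,"dx":0,"dy":0,"dz":0,"gripper":40},{"ax":0,"ay":0,"az":0,"dx":0,"dy":0,"dz":0,"gripper":60},{"ax":0,"ay":0,"az":0,"dx":0,"dy":0,"dz":-1,"gripper":70},{"ax":0,"ay":0,"az":0,"dx":0,"dy":0,"dz":0,"gripper":100},{"ax":0,"ay":0,"az":0,"dx":0,"dy":0,"dz":0,"gripper":100}]'
```

```text
time: 28.05
position: [0.4901, -0.0132, 0.0145]
tool_rot: [1.0, -0.0, 0.0, 0.0]
ft_force: [-0.3, 0.2, -1.0]
grip_width: 0.0211
t 28.1 pos [490.1 -13.2  14.5] yaw -0.0001 tilt 0.0003 tool x [ 1.e+00 -1.e-04  3.e-04] z [ 3.e-04 -1.e-04 -1.e+00] F [-0.3  0.2 -1. ] grip 21.1
shift [0.4 0.2 0.2]
time: 28.75
position: [0.49, -0.0132, 0.0155]
tool_rot: [1.0, -0.0, 0.0, 0.0]
ft_force: [0.0, 0.6, 0.0]
grip_width: 0.0536
```

```bash
python3 -m inch '[{"ax":0,"ay":0,"az":0,"dx":0,"dy":0,"dz":-20,"gripper":100},{"ax":0,"ay":0,"az":0,"dx":0,"dy":0,"dz":-45,"gripper":100},{"ax":0,"ay":0,"az":0,"dx":0,"dy":0,"dz":-45,"gripper":100},{"ax":0,"ay":0,"az":0,"dx":0,"dy":0,"dz":-45,"gripper":100},{"ax":0,"ay":0,"az":0,"dx":0,"dy":0,"dz":-45,"gripper":100},{"ax":0,"ay":0,"az":0,"dx":0,"dy":0,"dz":-20,"gripper":100},{"ax":0,"ay":0,"az":0,"dx":0,"dy":0,"dz":0,"gripper":100}]'
python3 - <<'E'
from h import *
p=np.load("rack.npy")
q=p[:,:2]
# rail: ransac line
best=None;rng=np.random.default_rng(0)
for _ in range(2000):
    a,b=q[rng.choice(len(q),2,False)];d=b-a;L=np.linalg.norm(d)
    if L<.1: continue
    n=np.array([-d[1],d[0]])/L;k=abs((q-a)@n)<.005
    if best is None or k.sum()>best.sum(): best=k
l=cv2.fitLine(q[best].astype(np.float32),cv2.DIST_HUBER,0,.01,.01).ravel();print(best.sum(),l,np.degrees(np.arctan2(-l[0],l[1])))
for n in ("top","scene"):
    im,W,c=cam(n)
    m=(abs(W[...,2]-.19)<.015)&(W[...,0]>.35)&(W[...,0]<.75)&(W[...,1]>.05)&(W[...,1]<.6)
    q=W[m][:,:2]
    d=l[:2]/np.linalg.norm(l[:2]); d=d if d[1]>0 else -d
    s=(q-l[2:])@d; t=(q-l[2:])@np.array([d[1],-d[0]])
    k=abs(t)<.012
    f=cv2.fitLine(q[k].astype(np.float32),cv2.DIST_HUBER,0,.01,.01).ravel();print(n,k.sum(),np.degrees(np.arctan2(-f[0],f[1])),f)
E
python3 at.py .5554 .1663 .23
```

```text
time: 29.45
position: [0.4922, -0.0137, 0.2388]
tool_rot: [1.0, -0.0, 0.004, 0.001]
ft_force: [0.2, 0.1, 0.3]
grip_width: 0.0866
588 [ 0.4506462  -0.89270264  0.5741008   0.29502097] -153.21484
top 781 -153.12479 [ 0.45204878 -0.8919932   0.5704155   0.30319408]
scene 653 -153.65652 [ 0.44375122 -0.89615     0.55211395  0.3524007 ]
t 29.6 pos [489.4 -13.1 235.1] yaw -0.0002 tilt 0.0003 tool x [ 1.e+00 -2.e-04 -2.e-04] z [-2.e-04  0.e+00 -1.e+00] F [-0.6 -0.5 -0.3] grip 87.3
shift [  66.  -179.4    5.1]
```

```bash
python3 -m inch '[{"ax":0,"ay":0,"az":-0.1455,"dx":0,"dy":0,"dz":0,"gripper":100},{"ax":0,"ay":0,"az":-0.1455,"dx":0,"dy":0,"dz":0,"gripper":100},{"ax":0,"ay":0,"az":-0.1455,"dx":0,"dy":0,"dz":0,"gripper":100},{"ax":0,"ay":0,"az":-0.1455,"dx":0,"dy":0,"dz":0,"gripper":100},{"ax":0,"ay":0,"az":-0.1455,"dx":0,"dy":0,"dz":0,"gripper":100},{"ax":0,"ay":0,"az":-0.1455,"dx":0,"dy":0,"dz":0,"gripper":100},{"ax":0,"ay":0,"az":-0.1455,"dx":0,"dy":0,"dz":0,"gripper":100}]';python3 -m inch '[{"ax":0,"ay":0,"az":-0.1455,"dx":0,"dy":0,"dz":0,"gripper":100},{"ax":0,"ay":0,"az":-0.1455,"dx":0,"dy":0,"dz":0,"gripper":100},{"ax":0,"ay":0,"az":-0.1455,"dx":0,"dy":0,"dz":0,"gripper":100},{"ax":0,"ay":0,"az":-0.1455,"dx":0,"dy":0,"dz":0,"gripper":100},{"ax":0,"ay":0,"az":-0.1455,"dx":0,"dy":0,"dz":0,"gripper":100},{"ax":0,"ay":0,"az":-0.1455,"dx":0,"dy":0,"dz":0,"gripper":100},{"ax":0,"ay":0,"az":-0.1455,"dx":0,"dy":0,"dz":0,"gripper":100},{"ax":0,"ay":0,"az":0,"dx":0,"dy":0,"dz":0,"gripper":100}]';python3 at.py .5554 .1663 .24
```

```text
time: 30.25
position: [0.4882, -0.0129, 0.2328]
tool_rot: [0.872, 0.49, -0.002, -0.002]
ft_force: [-0.4, 0.8, 0.8]
grip_width: 0.0872
time: 31.05
position: [0.4884, -0.0129, 0.2331]
tool_rot: [0.525, 0.851, -0.001, -0.002]
ft_force: [0.0, -0.1, 0.2]
grip_width: 0.087
t 31.1 pos [488.4 -12.9 233.1] yaw 2.0365 tilt 0.0050 tool x [-0.449   0.8935  0.0033] z [-0.0049  0.0013 -1.    ] F [ 0.  -0.1  0.2] grip 87.0
shift [130.  140.3  -7. ]
```

```bash
python3 -m inch '[{"ax":0,"ay":0,"az":0,"dx":20,"dy":28,"dz":-2,"gripper":100},{"ax":0,"ay":0,"az":0,"dx":25,"dy":37,"dz":-2,"gripper":100},{"ax":0,"ay":0,"az":0,"dx":25,"dy":37,"dz":-2,"gripper":100},{"ax":0,"ay":0,"az":0,"dx":14,"dy":26,"dz":0,"gripper":100},{"ax":0,"ay":0,"az":0,"dx":6,"dy":12,"dz":0,"gripper":100},{"ax":0,"ay":0,"az":0,"dx":0,"dy":0,"dz":0,"gripper":100},{"ax":0,"ay":0,"az":0,"dx":0,"dy":0,"dz":0,"gripper":100},{"ax":0,"ay":0,"az":0,"dx":0,"dy":0,"dz":0,"gripper":100}]';python3 - <<'E'
from h import *
im,W,c=cam("wrist","w14")
np.savez("w14.npz",im=im,W=W)
E
python3 at.py .5554 .1663 .24
```

```text
time: 31.85
position: [0.5735, 0.1287, 0.2409]
tool_rot: [0.526, 0.851, -0.001, -0.001]
ft_force: [0.4, -0.8, 0.4]
grip_width: 0.0867
t 31.9 pos [573.7 128.7 241.2] yaw 2.0347 tilt 0.0012 tool x [-4.474e-01  8.943e-01  1.000e-04] z [-1.1e-03 -4.0e-04 -1.0e+00] F [-0.4  1.3 -0.1] grip 87.5
shift [41.8  0.4  1.2]
```

View pics/w14.png

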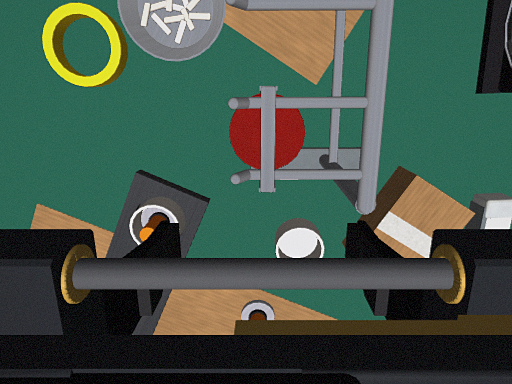

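```bash
cat >> h.py <<'E'
def pix(c,u,v,z):
    K=c["camera_matrix"];M=R.from_quat(c["attitude"]).as_matrix()
    d=M@np.array([(u-K[0,2])/K[0,0],-(v-K[1,2])/K[1,1],-1]);p=c["position"];return p+d*(z-p[2])/d[2]
E
python3 - <<'E'
from h import *
im,W,c=cam("wrist","w15",(200,60,330,220),5)
# bar cloud
m=(abs(W[...,2]-.202)<.006)
m[:, :245]=0;m[:,292:]=0;m[220:]=0;m[:70]=0
n,l,s,ce=cv2.connectedComponentsWithStats(m.astype(np.uint8));print(s[1:],np.nanmedian(W[m][:,2]))
red=(im[...,0]>90)&(im[...,1]<60)&(abs(W[...,2]-.152)<.008)
q=W[red][:,:2].astype(np.float32);ce,r=cv2.minEnclosingCircle(q);print("red",ce,r,len(q),np.median(W[red][:,2]))
for z in (.200,.202,.204):
    a=pix(c,268,86.5,z);b=pix(c,268,191.5,z);print(z,a,b,np.linalg.norm(a-b),(a+b)/2,np.arctan2(*(a-b)[[1,0]]))
E
```

```text
[[ 259   86   18  106 1549]
 [ 245   98    4   10   28]
 [ 254   99    1    1    1]
 [ 250  100    1    1    1]
 [ 277  100    1    1    1]
 [ 284  101    1    1    1]
 [ 288  100    1    1    1]
 [ 290  101    1    1    1]
 [ 252  103    1    2    2]
 [ 258  103    1    1    1]
 [ 287  103    1    1    1]
 [ 254  104    1    1    1]
 [ 256  105    1    1    1]
 [ 280  105    1    1    1]
 [ 259  106    1    1    1]
 [ 245  172    5    9   30]
 [ 276  173    2    2    2]
 [ 252  174    1    1    1]
 [ 280  174    1    2    2]
 [ 285  175    1    1    1]
 [ 258  176    1    1    1]
 [ 283  177    1    1    1]] 0.2028813648986658
red (0.5575941801071167, 0.16733978688716888) 0.03182255104184151 2971 0.15306290024833524
0.2 [0.54200221 0.19997927 0.2       ] [0.57521668 0.13424217 0.2       ] 0.07365165878990344 [0.55860944 0.16711072 0.2       ] 2.038644889555618
0.202 [0.54199222 0.19993633 0.202     ] [0.57492519 0.13475638 0.202     ] 0.07302744287688147 [0.5584587  0.16734635 0.202     ] 2.038644889555619
0.204 [0.54198222 0.1998934  0.204     ] [0.5746337  0.13527058 0.204     ] 0.07240322696385945 [0.55830796 0.16758199 0.204     ] 2.038644889555619
```

View pics/w15.png

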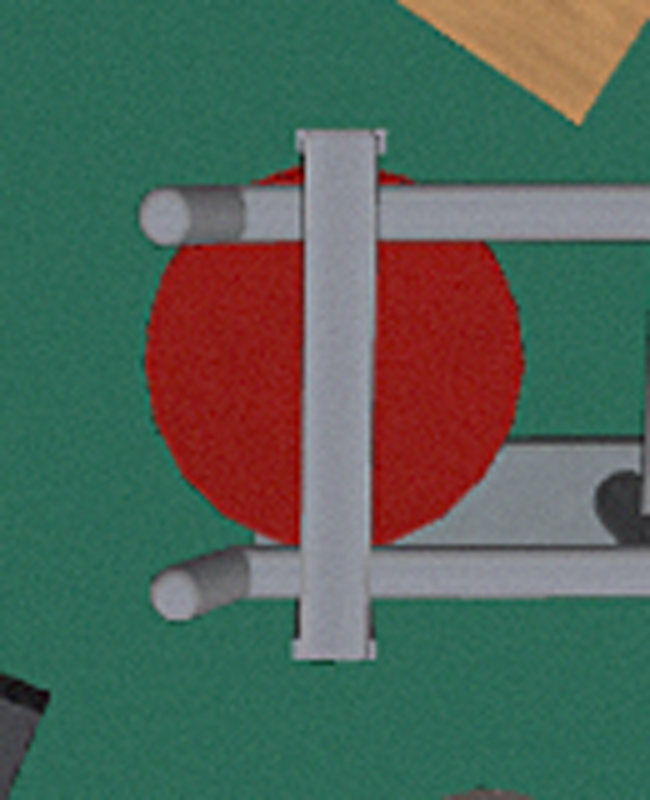

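```bash
python3 -m inch '[{"ax":0,"ay":0,"az":0,"dx":12,"dy":0,"dz":0,"gripper":57},{"ax":0,"ay":0,"az":0,"dx":20,"dy":0,"dz":0,"gripper":57},{"ax":0,"ay":0,"az":0,"dx":9,"dy":2,"dz":0,"gripper":57},{"ax":0,"ay":0,"az":0,"dx":0,"dy":0,"dz":0,"gripper":57},{"ax":0,"ay":0,"az":0,"dx":0,"dy":0,"dz":0,"gripper":57},{"ax":0,"ay":0,"az":0,"dx":0,"dy":0,"dz":0,"gripper":57},{"ax":0,"ay":0,"az":0,"dx":0,"dy":0,"dz":0,"gripper":57},{"ax":0,"ay":0,"az":0,"dx":0,"dy":0,"dz":0,"gripper":57}]';python3 at.py .5582 .1673 .145;python3 - <<'E'
from h import *
im,W,c=cam("wrist","w16")
E
```

```text
time: 32.75
position: [0.5582, 0.1672, 0.2413]
tool_rot: [0.525, 0.851, -0.0, 0.0]
ft_force: [-0.3, -0.1, -0.5]
grip_width: 0.05
t 32.8 pos [558.2 167.2 241.3] yaw 2.0361 tilt 0.0001 tool x [-4.487e-01  8.937e-01 -1.000e-04] z [ 0.e+00 -1.e-04 -1.e+00] F [-0.3 -0.1 -0.5] grip 50.0
shift [ 0.1  0.1 96.3]
```

View pics/w16.png

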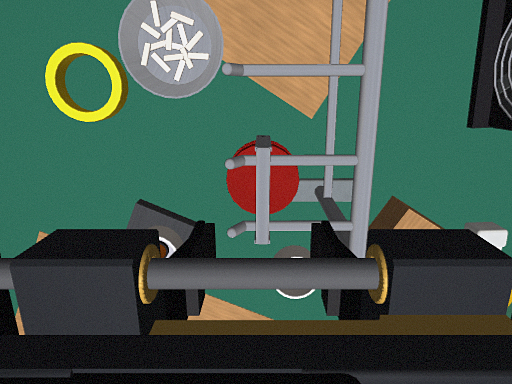

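```bash
python3 -m inch '[{"ax":0,"ay":0,"az":0,"dx":0,"dy":0,"dz":15,"gripper":57},{"ax":0,"ay":0,"az":0,"dx":0,"dy":0,"dz":25,"gripper":57},{"ax":0,"ay":0,"az":0,"dx":0,"dy":0,"dz":25,"gripper":57},{"ax":0,"ay":0,"az":0,"dx":0,"dy":0,"dz":18,"gripper":57},{"ax":0,"ay":0,"az":0,"dx":0,"dy":0,"dz":8,"gripper":57},{"ax":0,"ay":0,"az":0,"dx":0,"dy":0,"dz":4,"gripper":57},{"ax":0,"ay":0,"az":0,"dx":0,"dy":0,"dz":0,"gripper":57},{"ax":0,"ay":0,"az":0,"dx":0,"dy":0,"dz":0,"gripper":57}]';python3 at.py .5582 .1673 .145;python3 - <<'E'
from h import *
cam("scene","s17",(290,90,490,240),4)
E
```

```text
time: 33.6
position: [0.5588, 0.1677, 0.1473]
tool_rot: [0.525, 0.851, 0.001, 0.001]
ft_force: [-0.5, 0.3, -0.1]
grip_width: 0.0497
t 33.6 pos [558.8 167.7 147.3] yaw 2.0367 tilt 0.0019 tool x [-4.493e-01  8.934e-01 -7.000e-04] z [ 1.9e-03  2.0e-04 -1.0e+00] F [-0.5  0.3 -0.1] grip 49.7
shift [-0.1 -0.7  2.3]
```

View pics/s17.png

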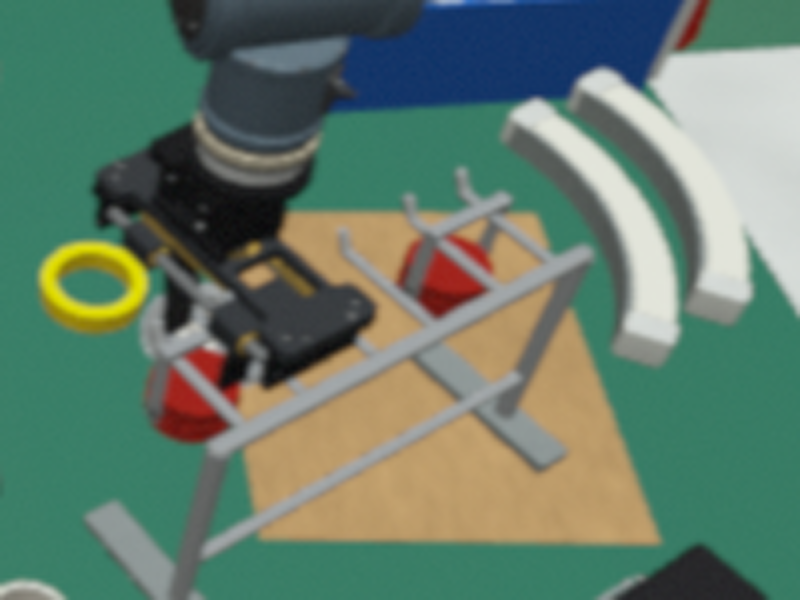

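```bash
python3 -m inch '[{"ax":0,"ay":0,"az":0,"dx":0,"dy":-0.5,"dz":1,"gripper":57},{"ax":0,"ay":0,"az":0,"dx":0,"dy":0,"dz":0,"gripper":0},{"ax":0,"ay":0,"az":0,"dx":0,"dy":0,"dz":0,"gripper":0},{"ax":0,"ay":0,"az":0,"dx":0,"dy":0,"dz":0,"gripper":0},{"ax":0,"ay":0,"az":0,"dx":0,"dy":0,"dz":0,"gripper":0},{"ax":0,"ay":0,"az":0,"dx":0,"dy":0,"dz":0,"gripper":0},{"ax":0,"ay":0,"az":0,"dx":0,"dy":0,"dz":0,"gripper":0},{"ax":0,"ay":0,"az":0,"dx":0,"dy":0,"dz":0,"gripper":0}]' 45;python3 -m inch '[{"ax":0,"ay":0,"az":0,"dx":0,"dy":0,"dz":0,"gripper":0},{"ax":0,"ay":0,"az":0,"dx":0,"dy":0,"dz":0,"gripper":0}]';python3 at.py .5582 .1673 .145
```

```text
time: 34.45
position: [0.5575, 0.1674, 0.1453]
tool_rot: [0.525, 0.851, 0.0, 0.0]
ft_force: [0.1, -0.6, 0.7]
grip_width: 0.0092
time: 34.65
position: [0.5575, 0.1674, 0.1453]
tool_rot: [0.525, 0.851, 0.0, 0.0]
ft_force: [0.4, -0.5, -0.3]
grip_width: 0.0089
t 34.6 pos [557.5 167.4 145.3] yaw 2.0368 tilt 0.0001 tool x [-0.4493  0.8934 -0.    ] z [ 1.e-04  0.e+00 -1.e+00] F [ 0.4 -0.5 -0.3] grip 8.9
shift [-0.4  0.5  0.3]
```

```bash
python3 -m inch '[{"ax":0,"ay":0,"az":0,"dx":0,"dy":0,"dz":-4,"gripper":0},{"ax":0,"ay":0,"az":0,"dx":0,"dy":0,"dz":-8,"gripper":0},{"ax":0,"ay":0,"az":0,"dx":0,"dy":0,"dz":-7,"gripper":0},{"ax":0,"ay":0,"az":0,"dx":0,"dy":0,"dz":-3,"gripper":0},{"ax":0,"ay":0,"az":0,"dx":0,"dy":0,"dz":0,"gripper":0},{"ax":0,"ay":0,"az":0,"dx":0,"dy":0,"dz":0,"gripper":0},{"ax":0,"ay":0,"az":0,"dx":0,"dy":0,"dz":0,"gripper":0}]';python3 - <<'E'
from h import *
im,W,c=cam("wrist","w18")
from at import at
at()
E
```

```text
time: 35.35
position: [0.5572, 0.1673, 0.1671]
tool_rot: [0.525, 0.851, -0.0, -0.0]
ft_force: [0.2, -0.4, -1.4]
grip_width: 0.009
t 35.4 pos [557.2 167.3 167.1] yaw 2.0368 tilt 0.0007 tool x [-4.493e-01  8.934e-01  3.000e-04] z [-7.e-04 -1.e-04 -1.e+00] F [-0.1 -0.  -1.9] grip 9.3
```

View pics/w18.png

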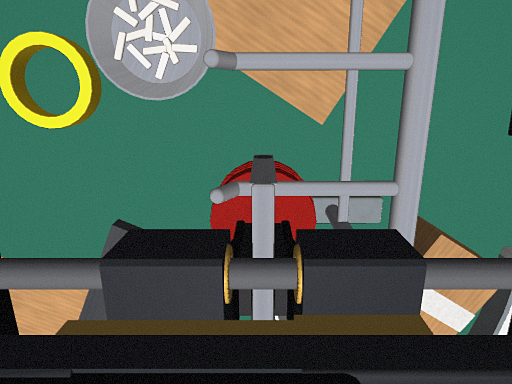

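```bash
python3 -m inch '[{"ax":0,"ay":0,"az":0,"dx":0,"dy":-6,"dz":0,"gripper":0},{"ax":0,"ay":0,"az":0,"dx":0,"dy":-14,"dz":0,"gripper":0},{"ax":0,"ay":0,"az":0,"dx":0,"dy":-20,"dz":0,"gripper":0},{"ax":0,"ay":0,"az":0,"dx":0,"dy":-20,"dz":0,"gripper":0},{"ax":0,"ay":0,"az":0,"dx":0,"dy":-18,"dz":0,"gripper":0},{"ax":0,"ay":0,"az":0,"dx":0,"dy":-10,"dz":0,"gripper":0},{"ax":0,"ay":0,"az":0,"dx":0,"dy":-4,"dz":0,"gripper":0},{"ax":0,"ay":0,"az":0,"dx":0,"dy":0,"dz":0,"gripper":0}]';python3 at.py .491 -.0134 .1
```

```text
time: 36.2
position: [0.4754, 0.126, 0.1675]
tool_rot: [0.525, 0.851, 0.0, 0.0]
ft_force: [-0.3, 1.1, -1.3]
grip_width: 0.0089
t 36.2 pos [475.4 126.  167.5] yaw 2.0364 tilt 0.0006 tool x [-4.490e-01  8.935e-01 -2.000e-04] z [ 6.e-04  1.e-04 -1.e+00] F [-0.3  1.1 -1.3] grip 8.9
shift [-131.5  -48.7   67.5]
```

```bash
python3 -m inch '[{"ax":0,"ay":0,"az":0,"dx":-10,"dy":-4,"dz":0,"gripper":0},{"ax":0,"ay":0,"az":0,"dx":-20,"dy":-8,"dz":5,"gripper":0},{"ax":0,"ay":0,"az":0,"dx":-28,"dy":-10,"dz":10,"gripper":0},{"ax":0,"ay":0,"az":0,"dx":-28,"dy":-10,"dz":12,"gripper":0},{"ax":0,"ay":0,"az":0,"dx":-25,"dy":-9,"dz":10,"gripper":0},{"ax":0,"ay":0,"az":0,"dx":-14,"dy":-5,"dz":3,"gripper":0},{"ax":0,"ay":0,"az":0,"dx":-6,"dy":-2,"dz":0,"gripper":0},{"ax":0,"ay":0,"az":0,"dx":0,"dy":0,"dz":0,"gripper":0}]';python3 -m inch '[{"ax":0,"ay":0,"az":0,"dx":0,"dy":0,"dz":0,"gripper":0},{"ax":0,"ay":0,"az":0,"dx":0,"dy":0,"dz":0,"gripper":0},{"ax":0,"ay":0,"az":0,"dx":0,"dy":0,"dz":0,"gripper":0}]';python3 - <<'E'
from h import *
im,W,c=cam("wrist","w19")
im,W,c=cam("scene","s19",(200,90,360,240),4)
cupfit(im,c,.491,-.0134,z=.042)
E
python3 at.py .491 -.0134 .0693
```

```text
time: 37.0
position: [0.492, -0.0132, 0.1276]
tool_rot: [0.525, 0.851, 0.0, 0.0]
ft_force: [-0.3, -0.4, -1.6]
grip_width: 0.0091
time: 37.3
position: [0.4912, -0.0117, 0.1277]
tool_rot: [0.524, 0.852, 0.0, 0.0]
ft_force: [0.2, -0.2, -2.0]
grip_width: 0.0091
cup 0.4923 -0.0137 d [65.  66.2]
t 37.4 pos [491.3 -11.9 127.6] yaw 2.0380 tilt 0.0003 tool x [-4.504e-01  8.928e-01 -1.000e-04] z [ 3.e-04  0.e+00 -1.e+00] F [ 0.5 -0.6 -1.7] grip 9.1
shift [-1.2 -0.9 58.3]
```

View pics/w19.png

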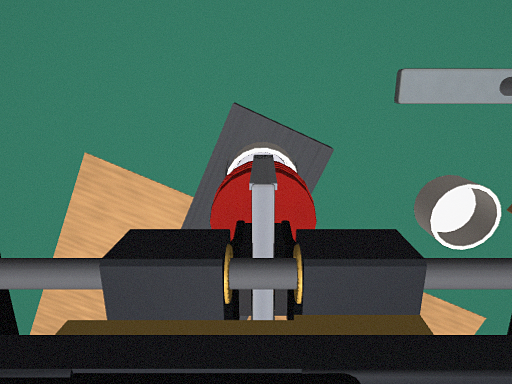

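View pics/s19.png

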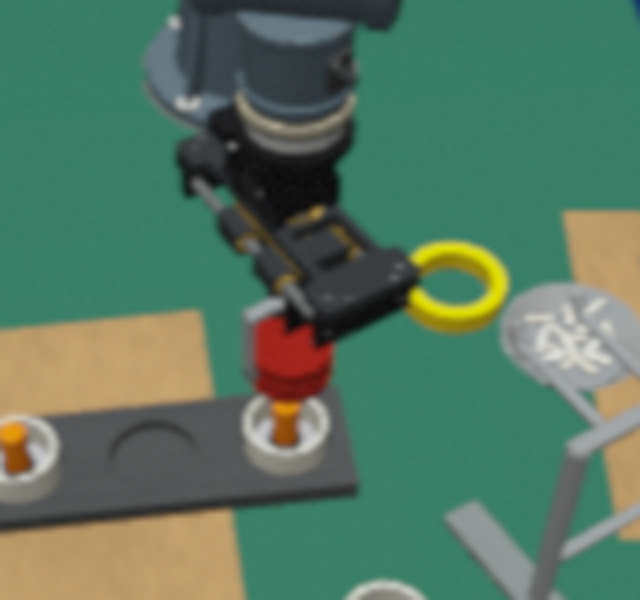

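```bash
python3 -m inch '[{"ax":0,"ay":0,"az":0,"dx":-1,"dy":-0.7,"dz":8,"gripper":0},{"ax":0,"ay":0,"az":0,"dx":0,"dy":0,"dz":14,"gripper":0},{"ax":0,"ay":0,"az":0,"dx":0,"dy":0,"dz":13,"gripper":0},{"ax":0,"ay":0,"az":0,"dx":0,"dy":0,"dz":7,"gripper":0},{"ax":0,"ay":0,"az":0,"dx":0,"dy":0,"dz":3,"gripper":0},{"ax":0,"ay":0,"az":0,"dx":0,"dy":0,"dz":0,"gripper":0},{"ax":0,"ay":0,"az":0,"dx":0,"dy":0,"dz":0,"gripper":0},{"ax":0,"ay":0,"az":0,"dx":0,"dy":0,"dz":0,"gripper":0}]';python3 at.py .491 -.0134 .0693
```

```text
time: 38.2
position: [0.4915, -0.0139, 0.0828]
tool_rot: [0.525, 0.851, 0.0, 0.001]
ft_force: [-0.4, -0.9, -1.3]
grip_width: 0.0092
t 38.2 pos [491.5 -13.9  82.8] yaw 2.0368 tilt 0.0011 tool x [-4.493e-01  8.934e-01 -7.000e-04] z [ 1.1e-03 -3.0e-04 -1.0e+00] F [-0.4 -0.9 -1.3] grip 9.2
shift [ 0.7 -0.3 13.5]
```

```bash
python3 -m inch '[{"ax":0,"ay":0,"az":0,"dx":0.6,"dy":-0.3,"dz":2,"gripper":0},{"ax":0,"ay":0,"az":0,"dx":0,"dy":0,"dz":3,"gripper":0},{"ax":0,"ay":0,"az":0,"dx":0,"dy":0,"dz":3,"gripper":0},{"ax":0,"ay":0,"az":0,"dx":0,"dy":0,"dz":2,"gripper":0},{"ax":0,"ay":0,"az":0,"dx":0,"dy":0,"dz":1,"gripper":0},{"ax":0,"ay":0,"az":0,"dx":0,"dy":0,"dz":0,"gripper":0},{"ax":0,"ay":0,"az":0,"dx":0,"dy":0,"dz":0,"gripper":0}]';python3 at.py .491 -.0134 .0693
```

```text
time: 38.9
position: [0.4906, -0.0134, 0.0713]
tool_rot: [0.525, 0.851, 0.0, -0.0]
ft_force: [0.3, -0.7, -1.8]
grip_width: 0.0093
t 38.9 pos [490.6 -13.4  71.3] yaw 2.0368 tilt 0.0000 tool x [-0.4493  0.8934  0.    ] z [-0.  0. -1.] F [ 0.3 -0.7 -1.8] grip 9.3
shift [-0.2  0.3  2. ]
```

```bash
python3 -m inch '[{"ax":0,"ay":0,"az":0,"dx":0,"dy":0,"dz":1,"gripper":0},{"ax":0,"ay":0,"az":0,"dx":0,"dy":0,"dz":0.8,"gripper":0},{"ax":0,"ay":0,"az":0,"dx":0,"dy":0,"dz":0.5,"gripper":0},{"ax":0,"ay":0,"az":0,"dx":0,"dy":0,"dz":0,"gripper":0},{"ax":0,"ay":0,"az":0,"dx":0,"dy":0,"dz":0,"gripper":0}]';python3 - <<'E'
from h import *
from at import at
at();im,W,c=cam("scene","s20",(200,90,360,240),4)
E
```

```text
time: 39.4
position: [0.4908, -0.0133, 0.0693]
tool_rot: [0.525, 0.851, 0.0, 0.0]
ft_force: [0.2, 0.5, 3.1]
grip_width: 0.009
t 39.4 pos [490.8 -13.3  69.3] yaw 2.0368 tilt 0.0006 tool x [-4.493e-01  8.934e-01 -3.000e-04] z [ 6.e-04 -1.e-04 -1.e+00] F [0.2 0.5 3.1] grip 9.0
```

View pics/s20.png

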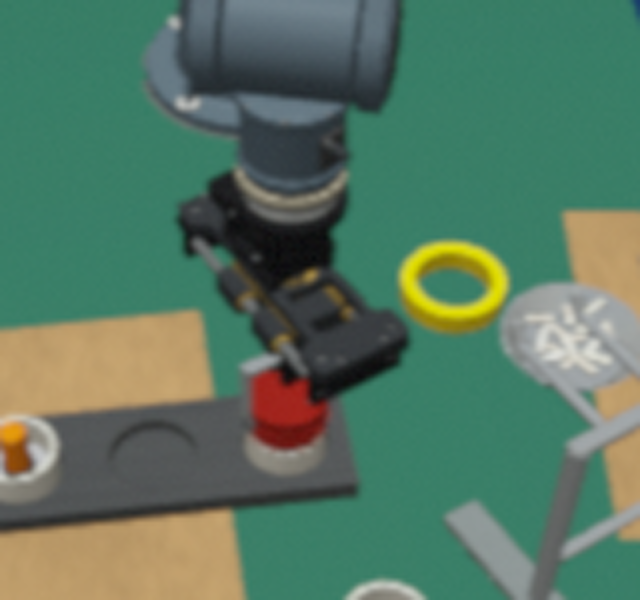

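```bash
python3 -m inch '[{"ax":0,"ay":0,"az":0,"dx":0,"dy":0,"dz":0,"gripper":30},{"ax":0,"ay":0,"az":0,"dx":0,"dy":0,"dz":0,"gripper":57},{"ax":0,"ay":0,"az":0,"dx":0,"dy":0,"dz":0,"gripper":57},{"ax":0,"ay":0,"az":0,"dx":0,"dy":0,"dz":0,"gripper":57},{"ax":0,"ay":0,"az":0,"dx":0,"dy":0,"dz":0,"gripper":57},{"ax":0,"ay":0,"az":0,"dx":0,"dy":0,"dz":0,"gripper":57}]';python3 -m inch '[{"ax":0,"ay":0,"az":0,"dx":0,"dy":0,"dz":-10,"gripper":57},{"ax":0,"ay":0,"az":0,"dx":0,"dy":0,"dz":-25,"gripper":57},{"ax":0,"ay":0,"az":0,"dx":0,"dy":0,"dz":-40,"gripper":57},{"ax":0,"ay":0,"az":0,"dx":0,"dy":0,"dz":-45,"gripper":57},{"ax":0,"ay":0,"az":0,"dx":0,"dy":0,"dz":-40,"gripper":57},{"ax":0,"ay":0,"az":0,"dx":0,"dy":0,"dz":-12,"gripper":57},{"ax":0,"ay":0,"az":0,"dx":0,"dy":0,"dz":0,"gripper":57}]';python3 - <<'E'
from h import *
cam("wrist","w21");cam("scene","s21",(60,90,380,300),2.5)
E
python3 at.py .4805 .3405 .241
```

```text
time: 40.05
position: [0.4905, -0.0134, 0.069]
tool_rot: [0.525, 0.851, -0.0, -0.0]
ft_force: [0.2, 0.4, -0.4]
grip_width: 0.0464
time: 40.75
position: [0.4922, -0.0137, 0.2443]
tool_rot: [0.525, 0.851, 0.001, 0.003]
ft_force: [-0.4, 0.4, 0.1]
grip_width: 0.0494
t 40.9 pos [489.9 -13.2 241. ] yaw 2.0368 tilt 0.0003 tool x [-4.494e-01  8.933e-01  2.000e-04] z [-3.e-04  1.e-04 -1.e+00] F [-0.9  0.1 -1.3] grip 49.7
shift [3.202e+02 1.505e+02 1.000e-01]
```

View pics/w21.png

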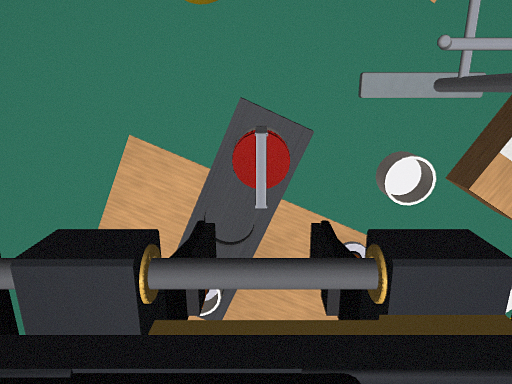

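View pics/s21.png

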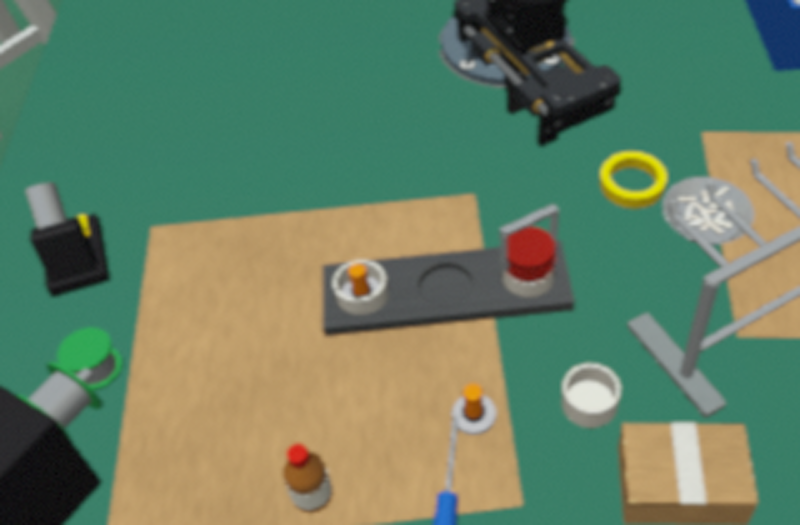

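```bash
python3 -m inch '[{"ax":0,"ay":0,"az":0,"dx":32,"dy":15,"dz":0,"gripper":57},{"ax":0,"ay":0,"az":0,"dx":44,"dy":21,"dz":0,"gripper":57},{"ax":0,"ay":0,"az":0,"dx":44,"dy":21,"dz":0,"gripper":57},{"ax":0,"ay":0,"az":0,"dx":44,"dy":21,"dz":0,"gripper":57},{"ax":0,"ay":0,"az":0,"dx":44,"dy":21,"dz":0,"gripper":57},{"ax":0,"ay":0,"az":0,"dx":44,"dy":21,"dz":0,"gripper":57},{"ax":0,"ay":0,"az":0,"dx":44,"dy":20,"dz":0,"gripper":57},{"ax":0,"ay":0,"az":0,"dx":24,"dy":10,"dz":0,"gripper":57}]';python3 -m inch '[{"ax":0,"ay":0,"az":0,"dx":0,"dy":0,"dz":0,"gripper":57},{"ax":0,"ay":0,"az":0,"dx":0,"dy":0,"dz":0,"gripper":57},{"ax":0,"ay":0,"az":0,"dx":0,"dy":0,"dz":0,"gripper":57},{"ax":0,"ay":0,"az":0,"dx":0,"dy":0,"dz":0,"gripper":57}]';python3 - <<'E'
from h import *
im,W,c=cam("wrist","w22",(180,40,340,220),3.3)
red=(im[...,0]>90)&(im[...,1]<60)&(abs(W[...,2]-.152)<.008)
q=W[red][:,:2].astype(np.float32);ce,r=cv2.minEnclosingCircle(q);print("red",ce,r,len(q),np.median(W[red][:,2]))
m=(abs(W[...,2]-.2025)<.006);m[225:]=0;m[:40]=0;m[:,:180]=0;m[:,340:]=0
n,l,s,cc=cv2.connectedComponentsWithStats(m.astype(np.uint8));k=1+np.argsort(-s[1:,4])[:3]
for i in k:
    p=W[l==i];f=cv2.fitLine(p[:,:2].astype(np.float32),cv2.DIST_HUBER,0,.01,.01).ravel();t=(p[:,:2]-f[2:])@f[:2];print(s[i],np.median(p,0),f,t.min(),t.max(),f[2:]+f[:2]*(t.min()+t.max())/2,np.arctan2(f[1],f[0]))
E
python3 at.py .4616 .3781 .241
```

```text
time: 41.65
position: [0.479, 0.343, 0.2387]
tool_rot: [0.524, 0.852, -0.001, -0.001]
ft_force: [-0.2, -0.5, 0.2]
grip_width: 0.0498
time: 42.05
position: [0.4808, 0.3384, 0.2406]
tool_rot: [0.526, 0.851, -0.001, -0.0]
ft_force: [0.9, -0.0, -0.1]
grip_width: 0.0495
red (0.46184754371643066, 0.3791671693325043) 0.03176867961883545 2955 0.1530885001050834
[ 256   81   19  107 1577] [0.46077266 0.38175697 0.20294829] [ 0.4398136  -0.89808905  0.46114734  0.38071185] -0.03483520521244481 0.038585345319703666 [0.46197202 0.37902787] -1.1154052
[210  96  22  12 220] [0.42486351 0.38684927 0.20506537] [0.8958219  0.44441313 0.42480436 0.38677186] -0.006663979696172631 0.006568259585988819 [0.42476149 0.38675059] 0.4605191
[214 170  20  13 182] [0.44794711 0.34135663 0.20439973] [0.9373255  0.34845516 0.4473722  0.34088293] -0.005666108243291863 0.007097215868526144 [0.4480429  0.34113227] 0.35592243
t 42.1 pos [481.  338.5 240.8] yaw 2.0348 tilt 0.0008 tool x [-4.476e-01  8.943e-01 -2.000e-04] z [-6.e-04 -5.e-04 -1.e+00] F [-0.7  0.1 -0.6] grip 49.3
shift [44.   0.4 -0.2]
```

View pics/w22.png

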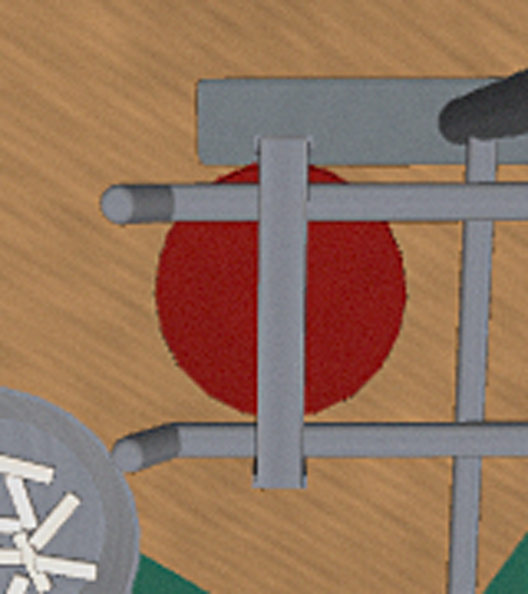

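```bash
python3 -m inch '[{"ax":0,"ay":0,"az":0,"dx":14,"dy":0,"dz":0,"gripper":57},{"ax":0,"ay":0,"az":0,"dx":20,"dy":1,"dz":0,"gripper":57},{"ax":0,"ay":0,"az":0,"dx":11,"dy":0,"dz":0,"gripper":57},{"ax":0,"ay":0,"az":0,"dx":0,"dy":0,"dz":0,"gripper":57},{"ax":0,"ay":0,"az":0,"dx":0,"dy":0,"dz":0,"gripper":57},{"ax":0,"ay":0,"az":0,"dx":0,"dy":0,"dz":0,"gripper":57},{"ax":0,"ay":0,"az":0,"dx":0,"dy":0,"dz":0,"gripper":57}]';python3 at.py .462 .3791 .145;python3 - <<'E'
from h import *
im,W,c=cam("wrist","w23")
E
```

```text
time: 42.8
position: [0.4617, 0.3801, 0.2411]
tool_rot: [0.525, 0.851, -0.0, 0.0]
ft_force: [-0.1, -0.5, 0.1]
grip_width: 0.0497
t 42.8 pos [461.7 380.1 241.1] yaw 2.0361 tilt 0.0002 tool x [-4.487e-01  8.937e-01 -2.000e-04] z [ 1.e-04 -2.e-04 -1.e+00] F [-0.1 -0.5  0.1] grip 49.7
shift [-0.9 -0.2 96.1]
```

View pics/w23.png

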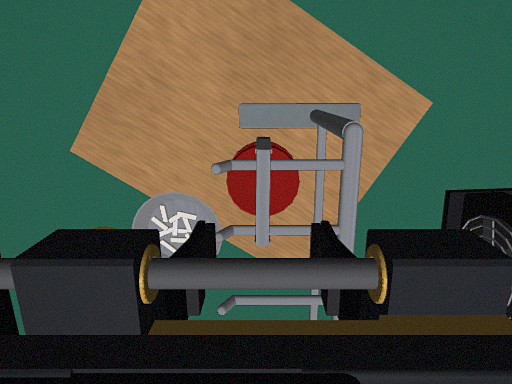

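Bar (col 263) is centred between the jaws; descend.

```bash
python3 -m inch '[{"ax":0,"ay":0,"az":0,"dx":-0.5,"dy":0,"dz":15,"gripper":57},{"ax":0,"ay":0,"az":0,"dx":0,"dy":0,"dz":25,"gripper":57},{"ax":0,"ay":0,"az":0,"dx":0,"dy":0,"dz":25,"gripper":57},{"ax":0,"ay":0,"az":0,"dx":0,"dy":0,"dz":18,"gripper":57},{"ax":0,"ay":0,"az":0,"dx":0,"dy":0,"dz":8,"gripper":57},{"ax":0,"ay":0,"az":0,"dx":0,"dy":0,"dz":5,"gripper":57},{"ax":0,"ay":0,"az":0,"dx":0,"dy":0,"dz":0,"gripper":57},{"ax":0,"ay":0,"az":0,"dx":0,"dy":0,"dz":0,"gripper":57}]';python3 at.py .462 .3791 .145;python3 -m inch '[{"ax":0,"ay":0,"az":0,"dx":0,"dy":0,"dz":0,"gripper":57},{"ax":0,"ay":0,"az":0,"dx":0,"dy":0,"dz":0,"gripper":0},{"ax":0,"ay":0,"az":0,"dx":0,"dy":0,"dz":0,"gripper":0},{"ax":0,"ay":0,"az":0,"dx":0,"dy":0,"dz":0,"gripper":0},{"ax":0,"ay":0,"az":0,"dx":0,"dy":0,"dz":0,"gripper":0},{"ax":0,"ay":0,"az":0,"dx":0,"dy":0,"dz":0,"gripper":0},{"ax":0,"ay":0,"az":0,"dx":0,"dy":0,"dz":0,"gripper":0},{"ax":0,"ay":0,"az":0,"dx":0,"dy":0,"dz":0,"gripper":0}]' 45;python3 -m inch '[{"ax":0,"ay":0,"az":0,"dx":0,"dy":0,"dz":0,"gripper":0},{"ax":0,"ay":0,"az":0,"dx":0,"dy":0,"dz":0,"gripper":0}]';python3 at.py .462 .3791 .145
```

```text
time: 43.65
position: [0.4624, 0.3804, 0.146]
tool_rot: [0.525, 0.851, 0.001, 0.0]
ft_force: [-0.9, 0.1, 0.5]
grip_width: 0.0497
t 43.6 pos [462.4 380.4 146. ] yaw 2.0367 tilt 0.0018 tool x [-4.492e-01  8.934e-01  1.000e-04] z [ 1.6e-03  9.0e-04 -1.0e+00] F [-0.9  0.1  0.5] grip 49.7
shift [-1. -1.  1.]
time: 44.45
position: [0.4616, 0.3801, 0.145]
tool_rot: [0.525, 0.851, -0.0, -0.0]
ft_force: [-0.2, 0.7, 0.1]
grip_width: 0.0092
time: 44.65
position: [0.4617, 0.3801, 0.145]
tool_rot: [0.525, 0.851, -0.0, -0.0]
ft_force: [0.2, -0.3, 0.3]
grip_width: 0.009
t 44.6 pos [461.7 380.1 145. ] yaw 2.0368 tilt 0.0001 tool x [-0.4493  0.8934 -0.    ] z [-1.e-04 -0.e+00 -1.e+00] F [ 0.2 -0.3  0.3] grip 9.0
shift [-1.  -0.2  0. ]
```

```bash
python3 -m inch '[{"ax":0,"ay":0,"az":0,"dx":0,"dy":0,"dz":-4,"gripper":0},{"ax":0,"ay":0,"az":0,"dx":0,"dy":0,"dz":-8,"gripper":0},{"ax":0,"ay":0,"az":0,"dx":0,"dy":0,"dz":-7,"gripper":0},{"ax":0,"ay":0,"az":0,"dx":0,"dy":0,"dz":-3,"gripper":0},{"ax":0,"ay":0,"az":0,"dx":0,"dy":0,"dz":0,"gripper":0},{"ax":0,"ay":0,"az":0,"dx":0,"dy":0,"dz":0,"gripper":0},{"ax":0,"ay":0,"az":0,"dx":0,"dy":0,"dz":0,"gripper":0}]';python3 at.py; python3 -m inch '[{"ax":0,"ay":0,"az":0,"dx":0,"dy":-6,"dz":0,"gripper":0},{"ax":0,"ay":0,"az":0,"dx":0,"dy":-14,"dz":0,"gripper":0},{"ax":0,"ay":0,"az":0,"dx":0,"dy":-20,"dz":0,"gripper":0},{"ax":0,"ay":0,"az":0,"dx":0,"dy":-20,"dz":0,"gripper":0},{"ax":0,"ay":0,"az":0,"dx":0,"dy":-18,"dz":0,"gripper":0},{"ax":0,"ay":0,"az":0,"dx":0,"dy":-10,"dz":0,"gripper":0},{"ax":0,"ay":0,"az":0,"dx":0,"dy":-4,"dz":0,"gripper":0},{"ax":0,"ay":0,"az":0,"dx":0,"dy":0,"dz":0,"gripper":0}]';python3 - <<'E'
from h import *
cam("wrist","w24");im,W,c=cam("scene","s24",(60,90,380,300),2.5)
im,W,c=cam("top")
cupfit(im,c,.4997,-.2236,z=.042)
E
python3 at.py .499 -.2236 .185
```

```text
time: 45.35
position: [0.4614, 0.38, 0.1668]
tool_rot: [0.525, 0.851, -0.0, -0.0]
ft_force: [-0.3, 0.4, -1.2]
grip_width: 0.0088
t 45.4 pos [461.4 380.  166.8] yaw 2.0368 tilt 0.0006 tool x [-0.4493  0.8934 -0.    ] z [-6.e-04 -3.e-04 -1.e+00] F [-0.3  0.4 -1.2] grip 8.8
time: 46.15
position: [0.3795, 0.3389, 0.1672]
tool_rot: [0.525, 0.851, 0.0, 0.0]
ft_force: [0.3, -0.5, -1.0]
grip_width: 0.009
cup 0.5014 -0.2235 d [64.9 65.6]
t 46.3 pos [380.6 339.3 167.2] yaw 2.0366 tilt 0.0014 tool x [-4.492e-01  8.934e-01  1.000e-04] z [ 1.2e-03  7.0e-04 -1.0e+00] F [ 0.4 -0.4 -0.4] grip 9.1
shift [-556.1 -147.   -18. ]
```

View pics/s24.png

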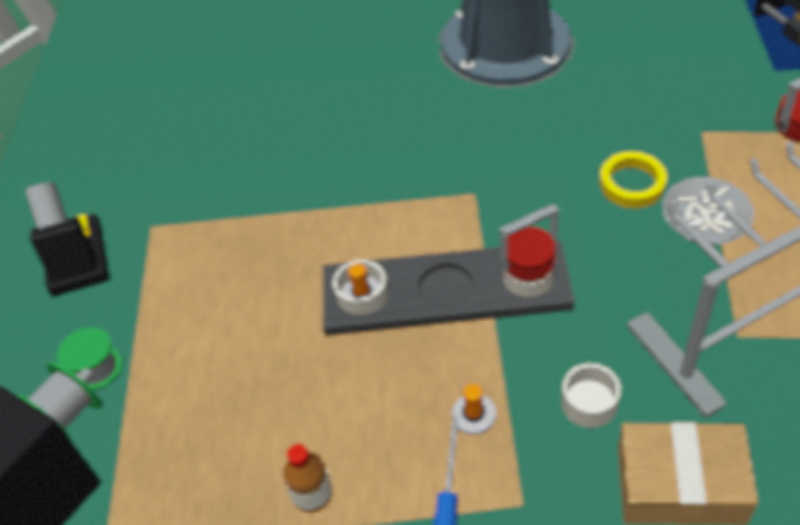

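```bash
python3 -m inch '[{"ax":0,"ay":0,"az":0,"dx":-10,"dy":-3,"dz":-12,"gripper":0},{"ax":0,"ay":0,"az":0,"dx":-25,"dy":-7,"dz":-18,"gripper":0},{"ax":0,"ay":0,"az":0,"dx":-40,"dy":-10,"dz":-10,"gripper":0},{"ax":0,"ay":0,"az":0,"dx":-45,"dy":-12,"dz":0,"gripper":0},{"ax":0,"ay":0,"az":0,"dx":-45,"dy":-12,"dz":0,"gripper":0},{"ax":0,"ay":0,"az":0,"dx":-45,"dy":-12,"dz":0,"gripper":0},{"ax":0,"ay":0,"az":0,"dx":-45,"dy":-12,"dz":0,"gripper":0},{"ax":0,"ay":0,"az":0,"dx":-45,"dy":-12,"dz":0,"gripper":0}]';python3 -m inch '[{"ax":0,"ay":0,"az":0,"dx":-45,"dy":-12,"dz":0,"gripper":0},{"ax":0,"ay":0,"az":0,"dx":-45,"dy":-12,"dz":0,"gripper":0},{"ax":0,"ay":0,"az":0,"dx":-45,"dy":-12,"dz":0,"gripper":0},{"ax":0,"ay":0,"az":0,"dx":-45,"dy":-12,"dz":0,"gripper":0},{"ax":0,"ay":0,"az":0,"dx":-40,"dy":-10,"dz":0,"gripper":0},{"ax":0,"ay":0,"az":0,"dx":-25,"dy":-6,"dz":0,"gripper":0},{"ax":0,"ay":0,"az":0,"dx":-10,"dy":-3,"dz":0,"gripper":0},{"ax":0,"ay":0,"az":0,"dx":0,"dy":0,"dz":0,"gripper":0}]';python3 -m inch '[{"ax":0,"ay":0,"az":0,"dx":0,"dy":0,"dz":0,"gripper":0},{"ax":0,"ay":0,"az":0,"dx":0,"dy":0,"dz":0,"gripper":0},{"ax":0,"ay":0,"az":0,"dx":0,"dy":0,"dz":0,"gripper":0},{"ax":0,"ay":0,"az":0,"dx":0,"dy":0,"dz":0,"gripper":0}]';python3 at.py .499 -.2226 .125
```

```text
time: 47.1
position: [0.4435, 0.0322, 0.2081]
tool_rot: [0.525, 0.851, 0.0, 0.001]
ft_force: [2.2, 0.8, -1.4]
grip_width: 0.0091
time: 47.9
position: [0.4975, -0.2246, 0.2073]
tool_rot: [0.526, 0.851, -0.0, 0.0]
ft_force: [-0.6, 1.6, -1.3]
grip_width: 0.0092
time: 48.3
position: [0.4975, -0.222, 0.2072]
tool_rot: [0.524, 0.852, 0.0, -0.0]
ft_force: [-0.1, 0.0, -1.6]
grip_width: 0.0093
t 48.3 pos [ 497.5 -222.   207.2] yaw 2.0383 tilt 0.0002 tool x [-4.506e-01  8.927e-01  2.000e-04] z [-1.e-04  2.e-04 -1.e+00] F [-0.1  0.  -1.6] grip 9.3
shift [-1.3  1.1 82.2]
```

```bash
python3 -m inch '[{"ax":0,"ay":0,"az":0,"dx":-0.5,"dy":0.7,"dz":14,"gripper":0},{"ax":0,"ay":0,"az":0,"dx":0,"dy":0,"dz":25,"gripper":0},{"ax":0,"ay":0,"az":0,"dx":0,"dy":0,"dz":25,"gripper":0},{"ax":0,"ay":0,"az":0,"dx":0,"dy":0,"dz":15,"gripper":0},{"ax":0,"ay":0,"az":0,"dx":0,"dy":0,"dz":5,"gripper":0},{"ax":0,"ay":0,"az":0,"dx":0,"dy":0,"dz":0,"gripper":0},{"ax":0,"ay":0,"az":0,"dx":0,"dy":0,"dz":0,"gripper":0},{"ax":0,"ay":0,"az":0,"dx":0,"dy":0,"dz":0,"gripper":0}]';python3 - <<'E'
from h import *
im,W,c=cam("scene","s25",(140,120,300,270),4)
cupfit(im,c,.4997,-.2236,z=.042)
cam("wrist","w25")
E
python3 at.py .499 -.2226 .082
```

```text
time: 49.1
position: [0.4992, -0.2237, 0.1242]
tool_rot: [0.525, 0.851, -0.0, 0.001]
ft_force: [0.2, -0.8, -1.5]
grip_width: 0.0088
cup 0.5027 -0.2111 d [39.1 57.6]
t 49.2 pos [ 498.9 -223.6  124. ] yaw 2.0368 tilt 0.0019 tool x [-0.4493  0.8934 -0.0017] z [ 0.0015 -0.0011 -1.    ] F [-0.3  0.1 -1. ] grip 9.1
shift [ 0.9  0.4 42. ]
```

View pics/s25.png

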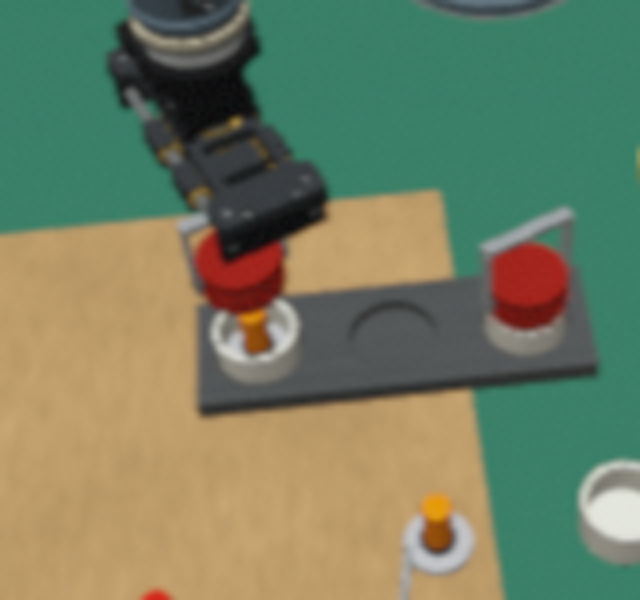

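View pics/w25.png

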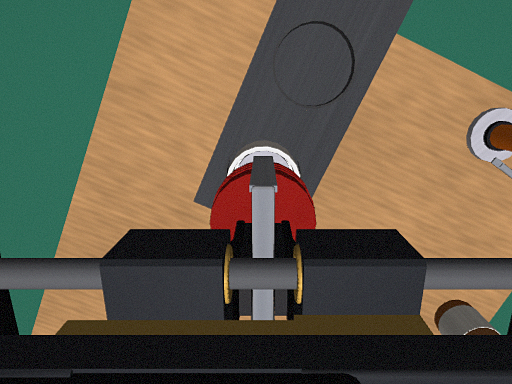

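```bash
python3 -m inch '[{"ax":0,"ay":0,"az":0,"dx":0.4,"dy":0,"dz":8,"gripper":0},{"ax":0,"ay":0,"az":0,"dx":0,"dy":0,"dz":14,"gripper":0},{"ax":0,"ay":0,"az":0,"dx":0,"dy":0,"dz":12,"gripper":0},{"ax":0,"ay":0,"az":0,"dx":0,"dy":0,"dz":6,"gripper":0},{"ax":0,"ay":0,"az":0,"dx":0,"dy":0,"dz":2,"gripper":0},{"ax":0,"ay":0,"az":0,"dx":0,"dy":0,"dz":0,"gripper":0},{"ax":0,"ay":0,"az":0,"dx":0,"dy":0,"dz":0,"gripper":0},{"ax":0,"ay":0,"az":0,"dx":0,"dy":0,"dz":0,"gripper":0}]';python3 at.py .499 -.2226 .069
```

```text
time: 50.0
position: [0.4986, -0.2231, 0.0815]
tool_rot: [0.525, 0.851, -0.0, 0.001]
ft_force: [0.7, -0.1, -1.7]
grip_width: 0.0091
t 50.0 pos [ 498.6 -223.1   81.5] yaw 2.0369 tilt 0.0011 tool x [-0.4494  0.8933 -0.001 ] z [ 9.e-04 -7.e-04 -1.e+00] F [ 0.7 -0.1 -1.7] grip 9.1
shift [ 0.3  0.6 12.5]
```

```bash
python3 -m inch '[{"ax":0,"ay":0,"az":0,"dx":0.3,"dy":0.5,"dz":2,"gripper":0},{"ax":0,"ay":0,"az":0,"dx":0,"dy":0,"dz":3,"gripper":0},{"ax":0,"ay":0,"az":0,"dx":0,"dy":0,"dz":3,"gripper":0},{"ax":0,"ay":0,"az":0,"dx":0,"dy":0,"dz":1,"gripper":0},{"ax":0,"ay":0,"az":0,"dx":0,"dy":0,"dz":1,"gripper":0},{"ax":0,"ay":0,"az":0,"dx":0,"dy":0,"dz":0,"gripper":0},{"ax":0,"ay":0,"az":0,"dx":0,"dy":0,"dz":0,"gripper":0}]';python3 at.py .499 -.2226 .069
```

```text
time: 50.7
position: [0.4986, -0.2224, 0.071]
tool_rot: [0.525, 0.851, 0.0, 0.0]
ft_force: [0.2, -0.5, -1.4]
grip_width: 0.0091
t 50.7 pos [ 498.6 -222.4   71. ] yaw 2.0368 tilt 0.0000 tool x [-0.4493  0.8934 -0.    ] z [ 0.  0. -1.] F [ 0.2 -0.5 -1.4] grip 9.1
shift [-0.4  0.3  2. ]
```

```bash
python3 -m inch '[{"ax":0,"ay":0,"az":0,"dx":0,"dy":0,"dz":1,"gripper":0},{"ax":0,"ay":0,"az":0,"dx":0,"dy":0,"dz":0.8,"gripper":0},{"ax":0,"ay":0,"az":0,"dx":0,"dy":0,"dz":0.5,"gripper":0},{"ax":0,"ay":0,"az":0,"dx":0,"dy":0,"dz":0,"gripper":0},{"ax":0,"ay":0,"az":0,"dx":0,"dy":0,"dz":0,"gripper":0}]';python3 at.py .499 -.2226 .069
```

```text
time: 51.2
position: [0.4986, -0.2224, 0.069]
tool_rot: [0.525, 0.851, -0.0, 0.0]
ft_force: [0.2, 0.2, 2.8]
grip_width: 0.0091
t 51.2 pos [ 498.6 -222.4   69. ] yaw 2.0368 tilt 0.0003 tool x [-4.494e-01  8.933e-01 -2.000e-04] z [ 2.e-04 -2.e-04 -1.e+00] F [0.2 0.2 2.8] grip 9.1
shift [-0.4  0.3  0. ]
```

Contact at the expected height. Release and retreat.

```bash
python3 -m inch '[{"ax":0,"ay":0,"az":0,"dx":0,"dy":0,"dz":0,"gripper":30},{"ax":0,"ay":0,"az":0,"dx":0,"dy":0,"dz":0,"gripper":57},{"ax":0,"ay":0,"az":0,"dx":0,"dy":0,"dz":0,"gripper":57},{"ax":0,"ay":0,"az":0,"dx":0,"dy":0,"dz":0,"gripper":57},{"ax":0,"ay":0,"az":0,"dx":0,"dy":0,"dz":0,"gripper":57},{"ax":0,"ay":0,"az":0,"dx":0,"dy":0,"dz":0,"gripper":57}]';python3 -m inch '[{"ax":0,"ay":0,"az":0,"dx":0,"dy":0,"dz":-10,"gripper":57},{"ax":0,"ay":0,"az":0,"dx":0,"dy":0,"dz":-25,"gripper":57},{"ax":0,"ay":0,"az":0,"dx":0,"dy":0,"dz":-40,"gripper":57},{"ax":0,"ay":0,"az":0,"dx":0,"dy":0,"dz":-45,"gripper":57},{"ax":0,"ay":0,"az":0,"dx":0,"dy":0,"dz":-40,"gripper":57},{"ax":0,"ay":0,"az":0,"dx":0,"dy":0,"dz":-12,"gripper":57},{"ax":0,"ay":0,"az":0,"dx":-40,"dy":0,"dz":0,"gripper":57},{"ax":0,"ay":0,"az":0,"dx":-40,"dy":0,"dz":0,"gripper":57}]';python3 -m inch '[{"ax":0,"ay":0,"az":0,"dx":-20,"dy":0,"dz":0,"gripper":57},{"ax":0,"ay":0,"az":0,"dx":0,"dy":0,"dz":0,"gripper":57},{"ax":0,"ay":0,"az":0,"dx":0,"dy":0,"dz":0,"gripper":57},{"ax":0,"ay":0,"az":0,"dx":0,"dy":0,"dz":0,"gripper":57}]'
python3 - <<'E'
from h import *
cam("wrist","w26");im,W,c=cam("scene","s26",(60,90,460,300),2)
cam("top","t26",(40,80,480,300),1.8)
red=(im[...,0]>90)&(im[...,1]<60)&(im[...,2]<60)
for y,x in ((-.0134,.491),(-.2236,.4997)):
    m=red&(abs(W[...,0]-x)<.035)&(abs(W[...,1]-y)<.035)&(abs(W[...,2]-.076)<.006)
    p=W[m];A=np.c_[p[:,:2],np.ones(len(p))];s=np.linalg.lstsq(A,p[:,2],rcond=None)[0];print(len(p),np.median(p,0),"slope deg",np.degrees(s[:2]))
E
python3 at.py
```

```text
time: 51.8
position: [0.4985, -0.2223, 0.0687]
tool_rot: [0.525, 0.851, 0.0, -0.0]
ft_force: [0.0, 0.4, -0.9]
grip_width: 0.0462
time: 52.6
position: [0.5347, -0.2936, 0.2422]
tool_rot: [0.524, 0.852, -0.0, 0.001]
ft_force: [0.2, -0.2, 0.6]
grip_width: 0.0496
time: 53.0
position: [0.5425, -0.3101, 0.2403]
tool_rot: [0.524, 0.851, 0.0, -0.001]
ft_force: [0.4, -0.1, -0.2]
grip_width: 0.0495
245 [ 0.49637735 -0.01153382  0.07642891] slope deg [-1.03416403  0.09893983]
278 [ 0.50401471 -0.2219611   0.07643651] slope deg [-0.93331974 -0.27329741]
t 53.1 pos [ 543.1 -310.5  240.9] yaw 2.0377 tilt 0.0007 tool x [-4.501e-01  8.930e-01  7.000e-04] z [-5.e-04  5.e-04 -1.e+00] F [ 0.  -0.2 -0.1] grip 49.4
```

View pics/s26.png

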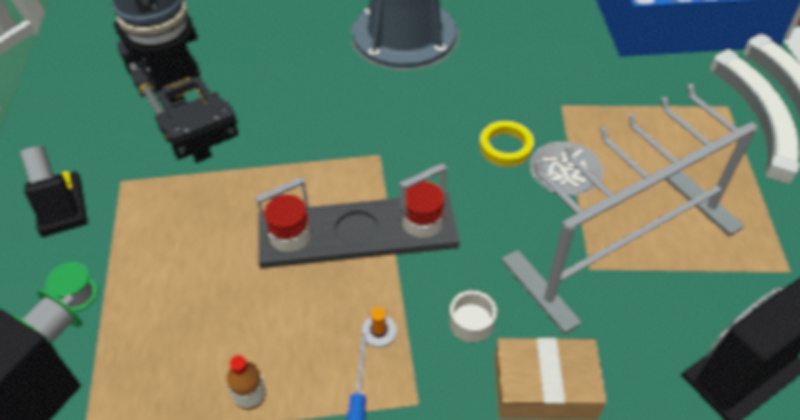

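View pics/t26.png

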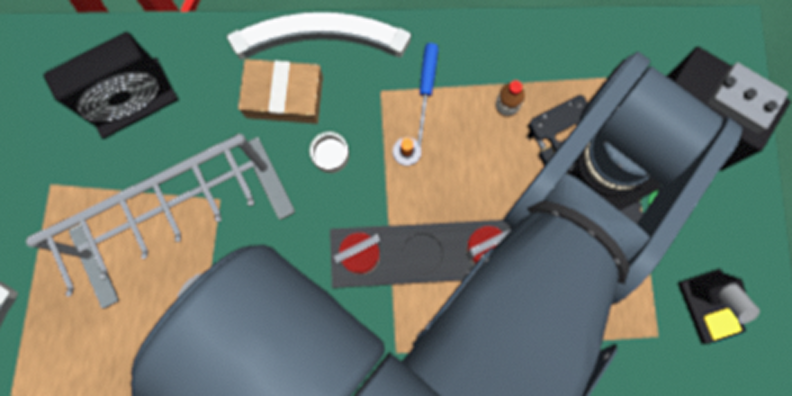

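View pics/w26.png

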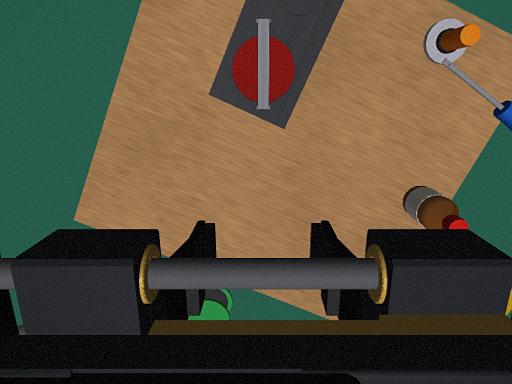

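```bash
python3 -c "
from rig import robot
print(robot.hand_in())"
```

```text
the job is handed in; nothing more can be done
None
```

I assembled two spotlights, one for each red housing on the rack, in the two outer nest pockets, and handed the job in at 53 s. Each has a cup fully home, an LED module standing stem up, and a housing on the rim. Both lamps are released and the arm is clear of them.

**Last checks:**
- **Housings:** both tops read about 76.4 mm high, against 76 mm expected when fully seated. They touched down at the expected height with about 3 N showing on the wrist.
- **Level:** both housings showed the same apparent tilt of about 1° on the scene camera. I take that as camera calibration error, but did not check it another way.
- **Bench:** in the last pictures the rack is empty, and the spare cup, spare LED, driver, flux bottle and carton look where they were. I compared these by eye only, and saw no sign of the random knock.

**What disagreed or failed:**
- **Fingertip height:** the real fingertips sit about 31 mm higher than the reported TCP. My first cup grasp therefore closed above the cup without touching it. I measured the offset with two cameras and worked with it from then on.
- **Camera agreement:** the top camera differed from the wrist camera by about 2 mm in x on the cups and LEDs, so I used the wrist camera for fine positions.
- **LED measurement:** one fit on the second LED was unreliable. I used the earlier fit and a comparison of pictures instead.

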